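Snap the extension tube onto the bench ram

TASK

Make up the small blue hydraulic ram for a push: take the grey extension tube with the side hole from the kit rack, slide it fully down onto the ram's stub and work it round until the spring button pops out through the hole, then set the flat serrated head fully home in the tube's open top. Go gently, by feel: never force the tube, the button or the head. Leave the other rack parts and the loose things on the bench where they are.

Things in the scene. Friction and masses are not known exactly. Their poses are not given: they have to be found in the camera images.
- ram: Short blue hydraulic ram bolted upright to the bench, 90 mm across the foot, 60 mm across the gland at the top. Origin: centre of its underside, on the bench; z up. Its oil port with a red dust cap sticks out to -x (61 mm from the axis, 34 mm up). On top, a bare steel snap connector with an upright stub and a brass spring button (see ram_seat, button).
- ram_seat (a point): Centre of the connector's flat seat, a collar 45 mm across, on the ram's axis 120 mm above the bench; axes as ram. From it rises an oiled steel stub, 24 mm in diameter, 60 mm tall, with a domed top. The button stands out of the stub's side 22 mm above the seat, tip 17 mm from the axis, facing anywhere within 1.2 rad either way of the ram's +x: the connector stops where its thread stops. It does not turn.
- button (a joint): Travel of the button (brass, 9 mm, round tip) in m: 0 = out, 0.0065 = fully in, 0.002 to 0.0045 while the bore covers it. Spring 3 N, 6 N when covered. Pressing the tube down with 10 to 15 N lets its belled mouth push the button in, at any angle. With the tube on the seat it starts to come out as the hole reaches it, is fully out within 0.1 rad of it, and then blocks turning and pulling off.
- tube: Extension tube, grey steel, upright on a rack post, mouth down: 130 mm long, 0.38 kg, outside 32 mm, bore 26 mm; lower mouth belled, 37 mm outside over 6 mm, bore opening to 33 mm over 5 mm. Origin: centre of the mouth; z to its open top. A 12 mm hole goes through the wall on its +x side 22 mm above the mouth; a red line runs from it up to the rim. Fitted, the mouth rests on the ram's seat.
- tube_top (a point): Centre of the tube's open top, 130 mm above its mouth.
- head: Flat serrated head, bare steel, 0.21 kg: disc 40 mm across, 18 mm thick, on a spigot 22 mm across, 20 mm long with a domed end. Origin: centre of the spigot's lower end; z up; disc from 20 to 38 mm. It starts in a rack sleeve (33 mm outside, 26 mm tall), the disc on the sleeve. Fitted, the spigot is in the tube's top and the disc rests on its rim.
- head_face (a point): Centre of the underside of the head's disc, 20 mm above the head's origin.
- rack: Kit rack, dark steel plate 190 x 210 x 12 mm, fixed to the bench. Origin: centre of its underside, z up. Two black posts (20 mm across, 36 mm high over the plate) at x = -53 mm, y = +55 and -55 mm carry the tubes; two sleeves at x = +57 mm, y = +55 and -55 mm carry the heads.
- plain_tube: Another tube on the rack's other post: blue, 40 mm across, 100 mm tall, no hole. Origin: centre of its lower end. Leave alone.
- vee_head: Red vee-shaped head in the rack's other sleeve, disc 40 mm across, 58 mm tall with its spigot. Origin: spigot's lower end. Leave alone.
- pliers: Locking pliers lying flat, 180 mm long, 12 mm high. Origin: near the middle, on the bench. Leave alone.
- coupler: Steel and brass hose coupler standing upright, 31 mm across, 58 mm tall. Origin: underside. Leave alone.
- tee: Brass tee fitting lying flat, 52 mm long, 32 mm high. Origin: underside. Leave alone.
- grease_tin: Green tin, 68 mm across, 70 mm tall. Origin: underside. Leave alone.
- spanner: Steel spanner lying flat, 190 mm long. Leave alone.

How it is judged:
By the outcome, as a careful person would: the job done as asked, in the order asked, and still so for the second after the job is handed in, with the robot touching nothing.
It also fails if it takes over 72 s, if anything falls off the work surface, if the arm or the gripper's body presses on something with over 40 N, if the wrist force passes 120 N, or if a joint passes its speed limit or range.

ROBOT

A 7-joint arm with a two-finger parallel gripper is mounted at the origin on the work surface. World frame = base frame: x ahead of the robot, y to its left, z up, the work surface at z = 0. Lengths are in m, angles in rad, forces in N, time in s.
With the tool pointing down it reaches from about 0.35 to 0.9 m from the base axis. Payload 7.2 kg.
Tool frame: the origin (TCP) lies on the centre line of the jaws, within the pads' length; the fingertips stand 11 mm ahead of it and the grasp point (between the pads) lies 8 mm behind it (tip_extent is the distance from the TCP to the fingertips, in m); z points along the fingers, y is the direction in which the jaws open and shut (so a half turn about z gives the same grasp; the last joint's range is limited). The gripper opens to 85 mm and grips with 20 to 120 N. Pads are 22 mm wide; open, the fingers measure 114 mm over their backs; the gripper's body (76 mm by 85 mm) begins 54 mm behind the grasp point. The pads swing forward as they close: fully open they stand 13 mm farther back than shut.
Start: joints at [1.059, 0.411, -0.013, 1.596, 0.006, 1.134, -0.082], TCP at [0.268, -0.564, 0.242] pointing down, gripper open.
Joint ranges: [-2.95, 2.95], [-0.29, 1.99], [-1.47, 1.44], [0.14, 2.54], [-1.03, 4.17], [0.13, 1.85], [-2.86, 2.86]. Speed limits (rad/s): [2.39, 2.39, 3.01, 3.01, 3.14, 3.14, 3.14].

INTERFACE

Orientations are given as a unit quaternion [w, x, y, z].
In Python, from plant import * gives the robot as it stands. The module is installed in compiled form; this text tells all that it offers.
- The arm moves only by the tool play_rows, never from a script. Its argument "rows" is a list of rows, each a list of 3 entries, a list of its own where there are three numbers: the shift along the tool's x, y, z in m, then the turn about the tool's z in rad, then the finger opening in m, from 0 to 0.0854. A call has 1 to 10 rows; each row is the pose to reach, as a shift and turn from the pose commanded when the call began, along the tool's axes at that moment; what a row does not reach only later rows make up. A row lasts 1/8 s, in which the tool goes at most 62.5 mm and 10.7 degrees, less where a joint would pass 70% of its speed; a pose out of reach is approached as far as the arm can. A call with a gripper value outside its range is refused whole. The fingers move at their own pace and stop on an object; "squeeze" is the grip in N (left out, the last holds). Time passes only in rows, so rows that repeat a pose let the fingers close. It gives the time, the measured TCP pose, the force and the opening at its end, in the units of the state.
- sense(): the state, without advancing time (a new reading comes with each control period).
- get_image(name): name is "side" or "top"; returns a dict with "img" (480x640x3 uint8, red, green, blue), "fx", "fy", "cx", "cy" (pixels), "k1" (the pictures are not rectified: a ray, as slopes to the right and down, at radius r is drawn at 1 + k1 r^2 times it, then the intrinsics apply), "T" (4x4, takes a point from camera to world coordinates). Camera axes: x right, y up, looking along -z (the intrinsics and any distortion apply to the point x, -y, -z); pixel columns grow to the right and rows downward; lengths in m; the calibration is good to about 2 mm. A picture is of the moment at which its call begins. There is no depth.
- job_done(): hands the job in, once; it reports no verdict.
The state is a dict: "time": time; "qpos": joint angles; "qd": joint speeds; "tau": joint torques, N m; "ee_pos": TCP position; "tcp_rot": TCP orientation; "wrist_force": force on the tool from outside, world axes, zero at the start; "wrist_torque": the same for the moment, N m; "finger_gap": finger opening in m.
Only numpy, scipy, OpenCV 4.12 (cv2) and the standard library are available. Lean on these libraries where they do the work, as an engineer would, in place of code of your own. Each camera call takes 0.05 s, during which the arm holds its last target.

## Working session

There is one attempt and no reset: what is moved stays moved. The work goes in short steps, Python scripts to look and compute and a tool call to move; the robot and the scene stay as the last step left them, time stands still between calls to the robot, and variables do not carry over. Pictures are saved under pics/ and viewed, and the job is handed in when it is done.

Besides the shell and the picture viewer there is one more tool, called after "Call:" as name(argument=value, ...) on one line, values as JSON. play_rows: Moves the arm, as the interface text tells. Its arguments: {"type":"object","properties":{"rows":{"type":"array"},"squeeze":{"type":"number"}},"required":["rows"]}

```bash
mkdir -p pics; cat > h.py <<'E'
from plant import *
import numpy as np, cv2
def grab(n,f):
    d=get_image(n); cv2.imwrite('pics/'+f+'.png',cv2.cvtColor(d['img'],cv2.COLOR_RGB2BGR)); np.save('pics/'+f+'.npy',d,allow_pickle=True); return d
def load(f): return np.load('pics/'+f+'.npy',allow_pickle=True).item()
def ray(d,u,v):
    x=(u-d['cx'])/d['fx']; y=(v-d['cy'])/d['fy']
    a,b=x,y
    for _ in range(30):
        r2=a*a+b*b; a=x/(1+d['k1']*r2); b=y/(1+d['k1']*r2)
    T=np.array(d['T']); return T[:3,3], T[:3,:3]@np.array([a,-b,-1.])
def onz(d,u,v,z):
    o,r=ray(d,u,v); return o+r*(z-o[2])/r[2]
def proj(d,p):
    T=np.array(d['T']); q=T[:3,:3].T@(np.array(p)-T[:3,3]); a=q[0]/-q[2]; b=-q[1]/-q[2]; s=1+d['k1']*(a*a+b*b)
    return np.array([d['cx']+d['fx']*a*s, d['cy']+d['fy']*b*s])
E
python3 - <<'E'
from h import *
for n in('side','top'):
    d=grab(n,n+'0'); print(n,d['fx'],d['cx'],d['cy'],d['k1'],np.round(d['T'],3).tolist())
s=sense(); print({k:np.round(v,4).tolist() for k,v in s.items()})
E
```

```text
side 451.04795895581725 314.97707363580423 240.9291909638368 -0.0551521870552021 [[0.994, 0.037, -0.099, 0.525], [-0.103, 0.535, -0.839, -0.777], [0.022, 0.844, 0.536, 0.55], [0.0, 0.0, 0.0, 1.0]]
top 491.064407885504 325.59011960374073 237.8050135478918 -0.1287210705913182 [[0.029, 0.988, -0.154, 0.462], [-1.0, 0.027, -0.015, -0.085], [-0.011, 0.154, 0.988, 1.004], [0.0, 0.0, 0.0, 1.0]]
{'time': 0.1, 'qpos': [1.0588, 0.4118, -0.0127, 1.597, 0.0056, 1.1343, -0.0822], 'qd': [-0.0002, -0.0038, 0.001, -0.0011, -0.0011, 0.0013, 0.0], 'tau': [0.0025, -60.1825, 0.684, -30.0089, 0.0139, 0.0065, 0.0], 'ee_pos': [0.2681, -0.5641, 0.2415], 'tcp_rot': [-0.0007, 0.9755, 0.2201, -0.0002], 'wrist_force': [0.2185, -0.7357, -0.5134], 'wrist_torque': [-0.0032, -0.0298, 0.0171], 'finger_gap': 0.0857}
```

View pics/side0.png

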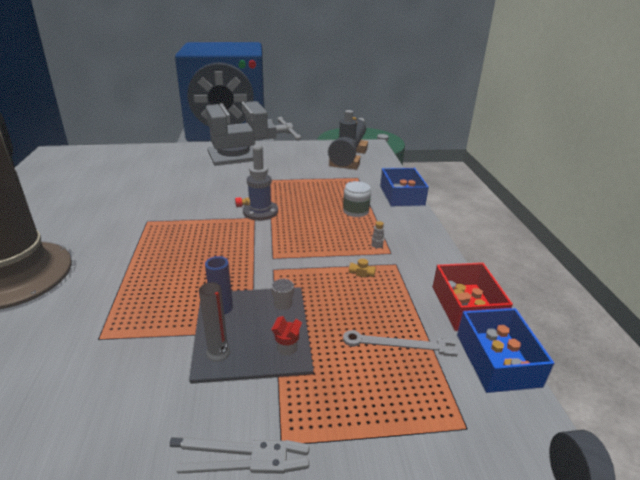

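View pics/top0.png

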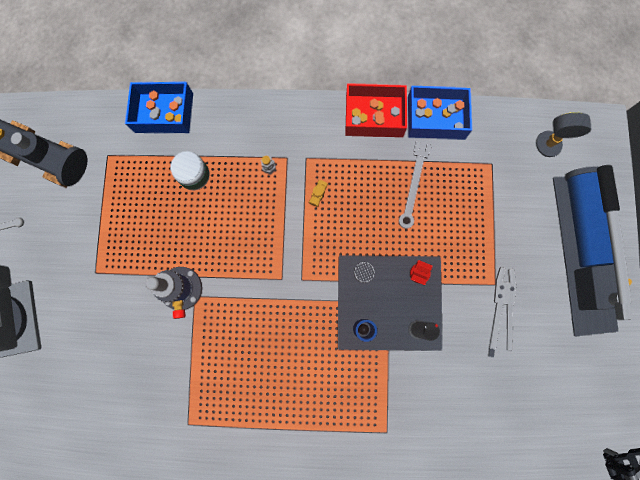

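The side view shows the ram near (260,195), the tube at (213,320), its red line on the right-hand side, and the head at (283,293). In the top view they are at (178,288), (425,328) and (364,271). I'll zoom in on these.

```bash
python3 - <<'E'
import cv2,numpy as np
a=cv2.imread('pics/side0.png');b=cv2.imread('pics/top0.png')
def c(i,x,y,w,h,s): return cv2.resize(i[y:y+h,x:x+w],(w*s,h*s),interpolation=cv2.INTER_CUBIC)
z1=c(a,220,135,80,90,6); z2=c(b,140,255,66,90,5)
o=np.zeros((540,800,3),np.uint8); o[:540,:480]=z1; o[:450,480-10:480-10+330]=z2; cv2.imwrite('pics/z_ram.png',o)
z1=c(a,190,245,125,140,4); z2=c(b,335,250,110,105,3)
o=np.zeros((560,800,3),np.uint8); o[:560,:500]=z1; o[:315,500:800]=z2[:,:300]; cv2.imwrite('pics/z_rack.png',o)
z2=c(b,335,250,110,105,5);cv2.imwrite('pics/z_rack2.png',z2)
E
```

```text
(no output)
```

View pics/z_ram.png

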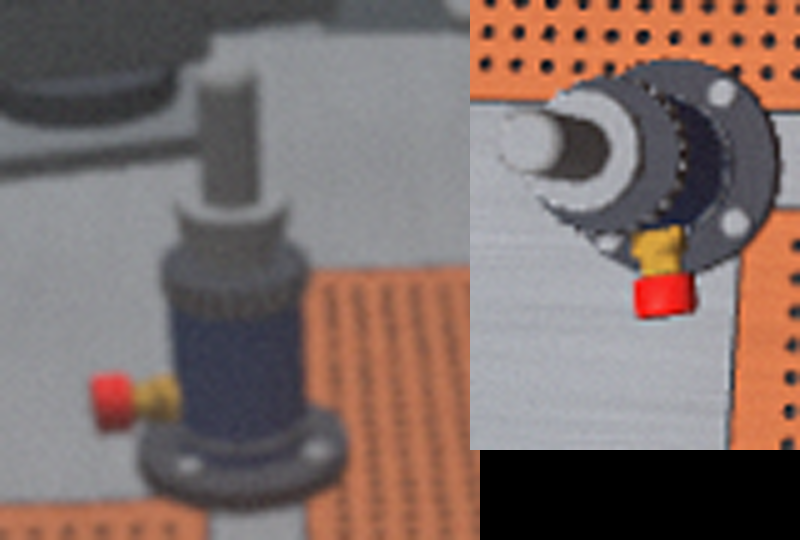

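View pics/z_rack.png

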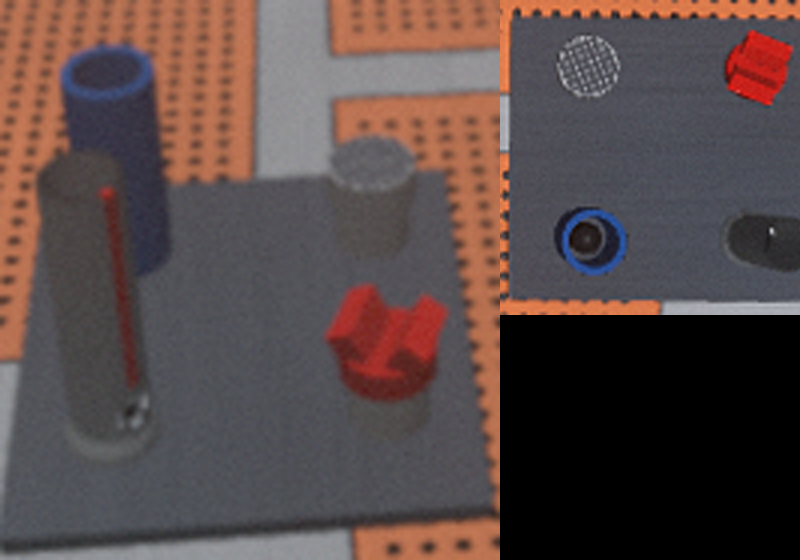

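View pics/z_rack2.png

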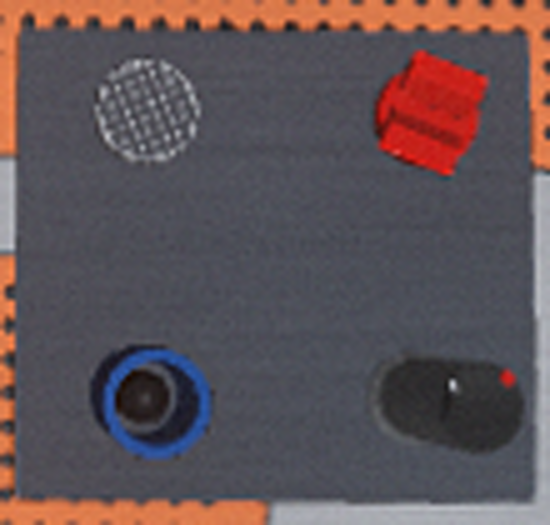

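```bash
cat > m.py <<'E'
from h import *
t=load('top0'); s=load('side0')
f=lambda a:np.round(np.array(a)*1000,1).tolist()
P=lambda x,y:(335+x/5-.4,250+y/5-.4)
print('rack corners',[f(onz(t,*P(*c),.012)[:2]) for c in((18,28),(530,28),(535,498),(18,498))])
print('head',f(onz(t,*P(148,110),.056)))
print('plain tube',f(onz(t,*P(157,402),.112)))
# red masks
for n,d,box in(('top',t,(420,315,445,345)),('side',s,(205,280,235,350))):
    im=d['img'].astype(int); m=(im[...,0]>im[...,1]+50)&(im[...,0]>im[...,2]+50)
    x0,y0,x1,y1=box; yy,xx=np.nonzero(m[y0:y1,x0:x1]); xx=xx+x0;yy=yy+y0
    print(n,len(xx),xx.mean(),yy.mean(),[(int(xx[yy==r].mean()*10)/10,int(r)) for r in (yy.min(),yy.max())])
    if n=='top': print('red top',f(onz(d,xx.mean(),yy.mean(),.142)))
# dark tube mask in top
g=t['img'].astype(int)
sub=g[310:350,400:445].sum(2)//3
print(sub[8:36:1,5:].tolist().__len__())
for r in range(6,36,2): print(310+r,sub[r,5:45:1].tolist())
E
python3 m.py
```

```text
rack corners [[581.0, -95.9], [586.6, -305.3], [397.3, -307.5], [392.8, -100.8]]
head [545.2, -146.5, 56.0]
plain tube [435.1, -148.2, 112.0]
top 8 435.875 325.125 [(435.5, 324), (436.0, 326)]
red top [447.1, -268.0, 142.0]
side 41 226.65853658536585 285.780487804878 [(222.0, 280), (216.5, 294)]
28
316 [84, 79, 77, 76, 79, 80, 78, 80, 77, 82, 80, 78, 80, 80, 81, 77, 83, 77, 83, 79, 75, 76, 78, 79, 76, 77, 79, 79, 78, 81, 79, 82, 78, 80, 79, 78, 81, 135, 178, 173]
318 [80, 79, 83, 80, 80, 78, 76, 80, 82, 76, 81, 80, 77, 80, 80, 74, 81, 77, 76, 77, 81, 80, 82, 80, 82, 80, 76, 81, 85, 79, 82, 81, 81, 83, 80, 81, 87, 135, 176, 173]
320 [83, 80, 82, 80, 79, 81, 78, 82, 83, 80, 69, 67, 71, 74, 78, 79, 81, 81, 85, 80, 83, 80, 83, 84, 78, 82, 84, 81, 75, 85, 81, 86, 81, 84, 82, 81, 83, 135, 171, 166]
322 [84, 85, 83, 80, 85, 77, 66, 73, 71, 72, 64, 42, 41, 41, 46, 43, 46, 44, 49, 55, 51, 54, 57, 60, 59, 64, 61, 65, 70, 79, 80, 79, 81, 84, 81, 79, 92, 152, 178, 176]
324 [82, 80, 77, 85, 71, 70, 74, 57, 44, 45, 49, 46, 41, 43, 46, 49, 43, 44, 46, 40, 42, 50, 53, 55, 53, 57, 57, 53, 58, 51, 60,
[... 1020 characters left out ...]
, 89, 76, 87, 134, 172, 168]
338 [83, 80, 76, 79, 81, 79, 81, 81, 82, 85, 90, 91, 93, 89, 80, 76, 67, 57, 53, 54, 51, 50, 47, 43, 45, 48, 45, 46, 47, 47, 48, 56, 76, 81, 81, 81, 83, 136, 168, 171]
340 [79, 83, 81, 83, 81, 78, 82, 84, 83, 78, 85, 81, 85, 87, 83, 85, 81, 83, 87, 84, 81, 85, 73, 74, 58, 62, 63, 68, 69, 83, 85, 82, 84, 82, 86, 81, 91, 139, 169, 163]
342 [82, 78, 78, 81, 84, 81, 82, 78, 82, 78, 82, 81, 82, 80, 85, 83, 82, 82, 84, 83, 86, 82, 80, 83, 86, 84, 87, 85, 84, 86, 87, 83, 86, 85, 88, 83, 94, 143, 174, 168]
344 [81, 82, 80, 85, 84, 87, 81, 82, 86, 80, 84, 84, 82, 84, 85, 83, 82, 84, 86, 81, 81, 87, 84, 85, 84, 87, 80, 83, 84, 82, 89, 79, 85, 82, 86, 84, 89, 136, 166, 163]
```

```bash
cat > m2.py <<'E'
from h import *
t=load('top0'); s=load('side0')
f=lambda a:np.round(np.array(a)*1000,1).tolist()
R=lambda x,y:(140+(x-470)/5-.4,255+y/5-.4)
print('tube rim',f(onz(t,430.2,331.4,.142)))
print('stub top',f(onz(t,*R(527,141),.178)))
print('collar',f(onz(t,*R(590,151),.12)))
print('cap',f(onz(t,*R(664,297),.034)), 'capside',f(onz(s,220+112/6,135+400/6,.034)))
print('foot',f(onz(t,*R(672,166),.01)))
Q=lambda x,y:(220+x/6-.4,135+y/6-.4)
print('side: collar',f(onz(s,*Q(232,212),.12)),'stubtop',f(onz(s,*Q(229,72),.178)))
# red line angles: side
im=s['img'].astype(int); m=(im[...,0]>im[...,1]+30)&(im[...,0]>im[...,2]+30)
yy,xx=np.nonzero(m[285:350,210:230]);xx+=210;yy+=285
k=(abs(xx-(216.7+(yy-292.5)*6.8/48.5))<4); xx=xx[k];yy=yy[k]
p=np.polyfit(yy,xx,1); print('redline side x at',yy.min(),np.polyval(p,yy.min()),yy.max(),np.polyval(p,yy.max()))
c=np.array([.4377,-.2587])
for c in(np.array([.4377,-.2587]),onz(t,430.2,331.4,.142)[:2]):
  for a in np.arange(-1.2,-.3,.1):
    q=[*(c+.016*np.array([np.cos(a),np.sin(a)]))]
    a1=proj(s,q+[.142]);a2=proj(s,q+[.04]); a3=proj(t,q+[.142]); print(round(a,2),a1.round(1),a2.round(1),a3.round(1))
E
python3 m2.py
```

```text
tube rim [436.1, -258.0, 142.0]
stub top [504.0, 225.5, 178.0]
collar [504.2, 223.0, 120.0]
cap [451.4, 218.6, 34.0] capside [450.9, 223.9, 34.0]
foot [504.6, 226.2, 10.0]
side: collar [502.7, 217.0, 120.0] stubtop [504.0, 216.4, 178.0]
redline side x at 291 216.4726155231947 340 222.81364659960965
-1.2 [214.4 296.7] [221.2 348.4] [439.1 327.3]
-1.1 [215.5 296.4] [222.1 348. ] [438.7 326.4]
-1.0 [216.6 296. ] [223.1 347.6] [438.3 325.6]
-0.9 [217.5 295.5] [224.  347.1] [437.7 324.9]
-0.8 [218.5 295. ] [224.8 346.5] [437.1 324.2]
-0.7 [219.3 294.4] [225.6 345.9] [436.5 323.5]
-0.6 [220.  293.8] [226.3 345.3] [435.8 322.9]
-0.5 [220.7 293.2] [226.9 344.6] [435.  322.4]
-0.4 [221.3 292.5] [227.4 343.9] [434.2 322. ]
-1.2 [213.3 296.5] [220.1 348.1] [438.7 328.2]
-1.1 [214.4 296.1] [221.1 347.7] [438.3 327.4]
-1.0 [215.4 295.7] [222.1 347.3] [437.9 326.5]
-0.9 [216.4 295.3] [223.  346.8] [437.4 325.8]
-0.8 [217.3 294.7] [223.8 346.3] [436.8 325.1]
-0.7 [218.2 294.2] [224.6 345.7] [436.1 324.4]
-0.6 [218.9 293.6] [225.2 345.1] [435.4 323.9]
-0.5 [219.6 293. ] [225.8 344.4] [434.6 323.4]
-0.4 [220.2 292.3] [226.3 343.7] [433.8 322.9]
```

```bash
cat > ov.py <<'E'
from h import *
def circ(d,c,r,z,n=60): return np.array([proj(d,[c[0]+r*np.cos(a),c[1]+r*np.sin(a),z]) for a in np.linspace(0,2*np.pi,n)])
def crop(d,x,y,w,h,k,curves):
    i=cv2.cvtColor(d['img'],cv2.COLOR_RGB2BGR)[y:y+h,x:x+w]; i=cv2.resize(i,(w*k,h*k),interpolation=cv2.INTER_CUBIC)
    for c,col in curves: cv2.polylines(i,[np.round((c-[x,y]+.5)*k).astype(np.int32)],False,col,1)
    return i
if __name__=='__main__':
    t=load('top0'); s=load('side0')
    C=(.504,.224); G=(0,255,0);Y=(0,255,255)
    cv=lambda d:[(circ(d,C,.045,0),G),(circ(d,C,.0225,.12),Y),(circ(d,C,.012,.172),G),(circ(d,C,.012,.12),G)]
    o=np.zeros((560,800,3),np.uint8); a=crop(t,142,258,62,56,7,cv(t)); b=crop(s,232,140,50,80,7,cv(s))
    o[:a.shape[0],:a.shape[1]]=a; o[:560,440:790]=b; cv2.imwrite('pics/ov1.png',o)
    T=(.4361,-.258); H=(.5452,-.1465)
    cv=lambda d:[(circ(d,T,.016,.142),G),(circ(d,T,.0185,.012),Y),(circ(d,H,.02,.056),G),(circ(d,H,.0165,.012),Y)]
    o=np.zeros((560,800,3),np.uint8); a=crop(t,345,255,100,95,4,cv(t)); b=crop(s,192,272,100,90,4,cv(s))
    o[:a.shape[0],:a.shape[1]]=a; o[:360,400:800]=b; cv2.imwrite('pics/ov2.png',o)
E
python3 ov.py
```

```text
(no output)
```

View pics/ov1.png

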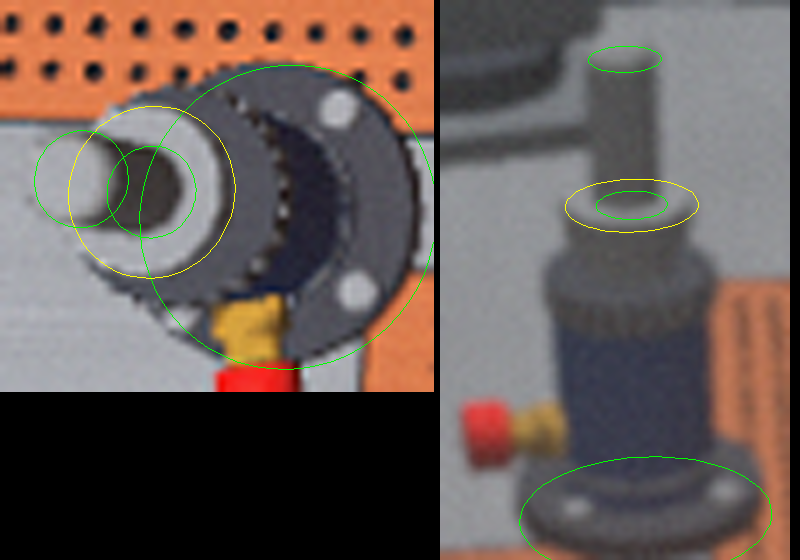

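View pics/ov2.png

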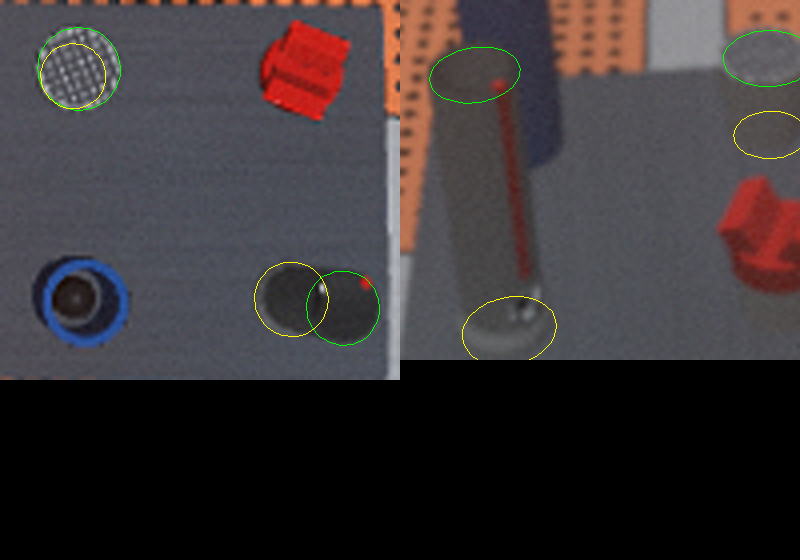

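The overlay shows the ram a little further left (+y) than I assumed, at about (0.5035, 0.2265). The rack parts fit well. Next I'll check where the button could hide, while moving to above the tube.

Call:
play_rows(rows=[[[0.05, -0.036, 0], 0, 0.085], [[0.1, -0.072, 0], 0, 0.085], [[0.15, -0.108, 0], 0, 0.085], [[0.2, -0.144, 0], 0, 0.085], [[0.25, -0.18, 0], 0, 0.085], [[0.283, -0.204, 0], 0, 0.085], [[0.283, -0.204, 0], 0, 0.085], [[0.283, -0.204, 0.05], 0, 0.085], [[0.283, -0.204, 0.05], 0, 0.085]])

```text
time: 1.23
ee_pos: [0.4336, -0.2586, 0.1895]
tcp_rot: [-0.002, 0.976, 0.22, -0.003]
wrist_force: [0.3, 0.1, 0.3]
finger_gap: 0.085
```

```bash
cat > st.py <<'E'
from h import *
from scipy.spatial.transform import Rotation as Ro
import sys
def st(tgt=None):
    s=sense(); q=s['tcp_rot']; R=Ro.from_quat([q[1],q[2],q[3],q[0]]).as_matrix(); p=np.array(s['ee_pos'])
    print('t',round(s['time'],2),'p',p.round(4),'yaw',round(np.arctan2(R[1,0],R[0,0]),4),'z',R[:,2].round(3),'F',np.round(s['wrist_force'],2),'M',np.round(s['wrist_torque'],3),'gap',round(s['finger_gap'],4),'q7',round(s['qpos'][6],2))
    if tgt is not None: print('shift in tool',(R.T@(np.array(tgt)-p)).round(4))
    return p,R
if __name__=='__main__': st([float(x) for x in sys.argv[1:4]] if len(sys.argv)>3 else None)
E
python3 st.py .4361 -.258 .104
python3 - <<'E'
from ov import *
s=load('side0');t=load('top0');C=(.5035,.2265)
o=np.zeros((560,800,3),np.uint8)
cols=[(255,0,0),(0,255,0),(0,0,255),(255,255,0)]
def bt(d,phi):
    n=np.array([np.cos(phi),np.sin(phi)]);e=np.array([-n[1],n[0]])
    L=[]
    for rad,off in((.0155,.0035),(.017,.001)):
        L.append(np.array([proj(d,[C[0]+rad*n[0]+off*np.cos(a)*e[0],C[1]+rad*n[1]+off*np.cos(a)*e[1],.142+off*np.sin(a)]) for a in np.linspace(0,6.3,20)]))
    return L
base=lambda d:[(circ(d,C,.0225,.12),(0,255,255)),(circ(d,C,.012,.12),(0,255,255)),(circ(d,C,.012,.17),(0,255,255))]
cv=lambda d:base(d)+[(c,col) for phi,col in zip((.5,.8,1.1,1.3),cols) for c in bt(d,phi)]
a=crop(t,145,260,45,50,9,cv(t)); b=crop(s,240,148,38,50,10,cv(s))
o[:450,:405]=a;o[:500,420:800]=b; cv2.imwrite('pics/ov3.png',o)
E
```

```text
t 1.23 p [ 0.4336 -0.2586  0.1895] yaw 0.4427 z [-0.006  0.003 -1.   ] F [0.26 0.15 0.26] M [-0.022  0.034  0.002] gap 0.085 q7 -0.75
shift in tool [0.0029 0.001  0.0855]
```

View pics/ov3.png

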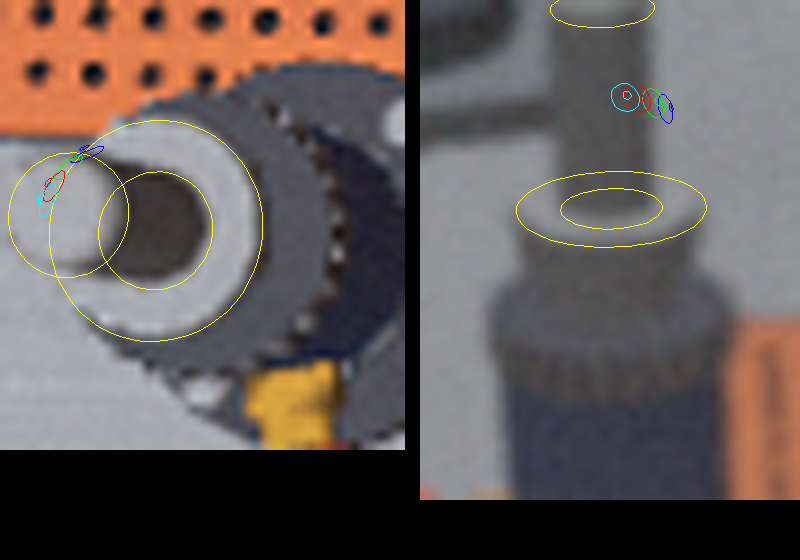

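With the button at 0.5 rad or less, brass would show beside the stub. None does, so the button faces world yaw of about 0.75 to 1.3. Now I'll go down and grip the tube.

Call:
play_rows(rows=[[[0.003, 0.001, 0.04], 0, 0.085], [[0.003, 0.001, 0.07], 0, 0.085], [[0.003, 0.001, 0.086], 0, 0.085], [[0.003, 0.001, 0.086], 0, 0.085], [[0.003, 0.001, 0.086], 0, 0.06], [[0.003, 0.001, 0.086], 0, 0.045], [[0.003, 0.001, 0.086], 0, 0.02], [[0.003, 0.001, 0.086], 0, 0.02], [[0.003, 0.001, 0.086], 0, 0.02], [[0.003, 0.001, 0.086], 0, 0.02]], squeeze=40)

```text
time: 2.48
ee_pos: [0.4397, -0.2578, 0.1071]
tcp_rot: [-0.0, 0.975, 0.22, 0.0]
wrist_force: [-2.0, 2.6, 6.4]
finger_gap: 0.0316
```

```bash
python3 st.py; python3 -c "
from h import *
grab('side','side1');grab('top','top1')"
```

```text
t 2.48 p [ 0.4397 -0.2578  0.1071] yaw 0.4442 z [ 0.  0. -1.] F [-1.95  2.57  6.41] M [ 0.676  0.411 -0.054] gap 0.0316 q7 -0.78
```

View pics/side1.png

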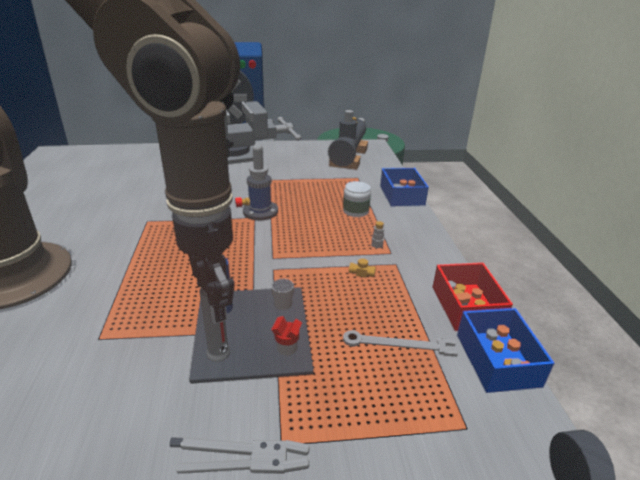

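Gap is 31.6 mm, so the tube is gripped. Lifting.

Call:
play_rows(rows=[[[0, 0, -0.01], 0, 0.02], [[0, 0, -0.025], 0, 0.02], [[0, 0, -0.06], 0, 0.02], [[0, 0, -0.11], 0, 0.02], [[0, 0, -0.16], 0, 0.02], [[0, 0, -0.21], 0, 0.02], [[0, 0, -0.21], 0, 0.02], [[0, 0, -0.21], 0, 0.02]], squeeze=40)

```text
time: 3.58
ee_pos: [0.4388, -0.2581, 0.3158]
tcp_rot: [-0.0, 0.975, 0.22, -0.0]
wrist_force: [0.0, -0.6, -5.0]
finger_gap: 0.0315
```

```bash
python3 st.py .5035 .2265 .315
```

```text
t 3.58 p [ 0.4388 -0.2581  0.3158] yaw 0.4437 z [-0.001  0.    -1.   ] F [ 0.   -0.65 -4.96] M [-0.001 -0.003  0.023] gap 0.0315 q7 -0.72
shift in tool [ 0.2665 -0.4099  0.0009]
```

Call:
play_rows(rows=[[[0.03, -0.046, 0], -0.14, 0.02], [[0.06, -0.092, 0], -0.29, 0.02], [[0.09, -0.138, 0], -0.44, 0.02], [[0.12, -0.184, 0], -0.59, 0.02], [[0.15, -0.23, 0], -0.74, 0.02], [[0.18, -0.277, 0], -0.89, 0.02], [[0.21, -0.323, 0], -1.04, 0.02], [[0.24, -0.369, 0], -1.19, 0.02], [[0.26, -0.4, 0], -1.3, 0.02], [[0.2665, -0.41, 0], -1.35, 0.02]])

```text
time: 4.82
ee_pos: [0.5028, 0.2287, 0.3142]
tcp_rot: [-0.002, 0.622, 0.783, -0.001]
wrist_force: [0.7, -0.3, -4.0]
finger_gap: 0.0312
```

Call:
play_rows(rows=[[[0, 0, 0], 0, 0.02], [[0, 0, 0], 0, 0.02], [[0, 0, 0], 0, 0.02]])

```text
time: 5.2
ee_pos: [0.5043, 0.2249, 0.3162]
tcp_rot: [0.0, 0.625, 0.781, -0.0]
wrist_force: [-0.7, -0.2, -4.3]
finger_gap: 0.0313
```

```bash
python3 st.py .5035 .2265 .315;  python3 -c "
from h import *
grab('side','side2');grab('top','top2')"
```

```text
t 5.2 p [0.5043 0.2249 0.3162] yaw 1.791 z [ 0.    -0.001 -1.   ] F [-0.74 -0.17 -4.28] M [ 0.001 -0.047 -0.044] gap 0.0313 q7 -0.46
shift in tool [ 0.0018 -0.0004  0.0012]
```

View pics/side2.png

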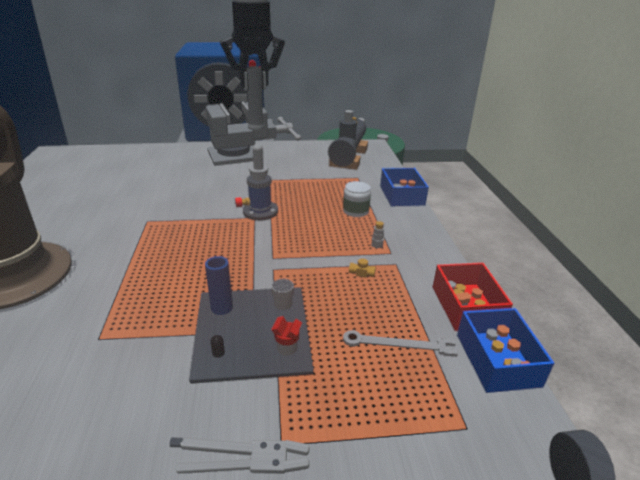

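View pics/top2.png

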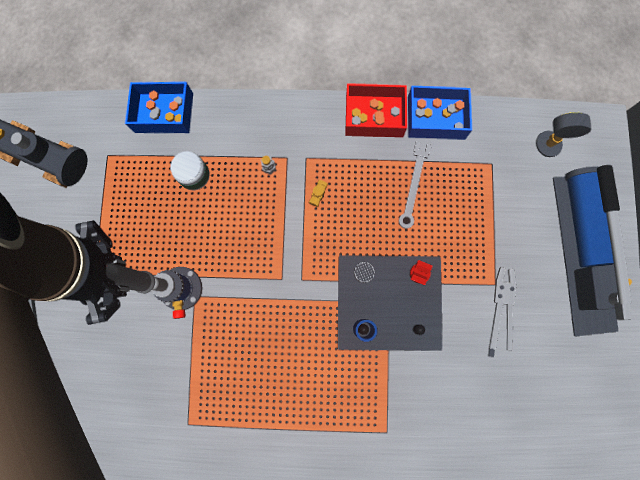

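```bash
python3 - <<'E'
from ov import *
s=load('side2');t=load('top2')
o=np.zeros((600,800,3),np.uint8)
G=(0,255,0);Y=(0,255,255)
C=(.5035,.2265);M=(.5035,.2265)
cv=lambda d:[(circ(d,M,.0185,.221),G),(circ(d,M,.0185,.227),G),(circ(d,C,.0225,.12),Y),(circ(d,C,.012,.173),Y)]
a=crop(t,95,255,95,60,5,cv(t)); b=crop(s,235,50,40,150,4,[]); b2=crop(s,235,50,40,150,4,cv(s))
o[:300,:475]=a;o[:600,480:640]=b;o[:600,640:800]=b2
a=crop(t,95,255,95,60,5,[]);o[300:600,:475]=a
cv2.imwrite('pics/ov4.png',o)
E
```

```text
(no output)
```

View pics/ov4.png

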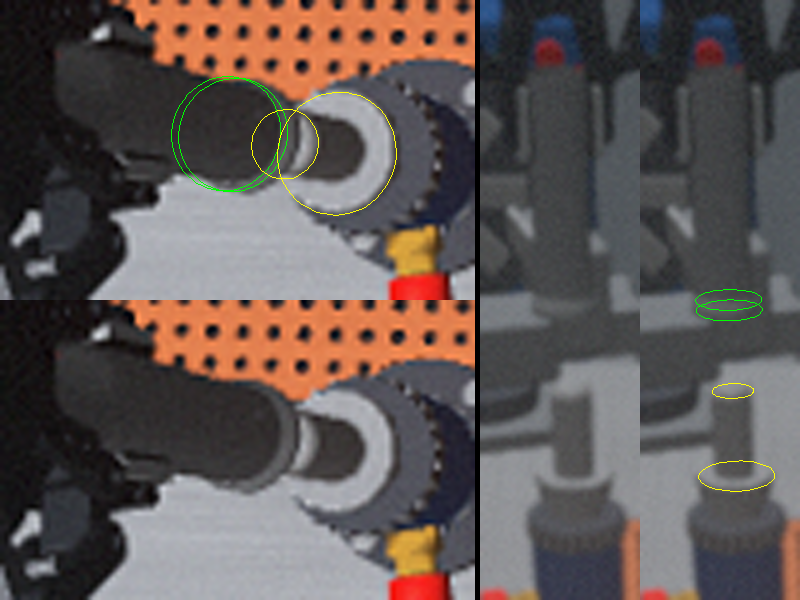

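The mouth sits about 4 mm short in y, and x is good. I'll check the red mark on the rim before going on.

```bash
python3 - <<'E'
from ov import *
s=load('side2');t=load('top2')
o=np.zeros((600,800,3),np.uint8)
a=crop(s,240,50,40,45,12,[]); b=crop(t,95,255,40,45,8,[])
o[:540,:480]=a;o[:360,480:800]=b
cv2.imwrite('pics/ov5.png',o)
for z,c in((.351,(.5033,.2225)),):
  print('rim c',proj(s,[*c,z]))
  for a in(.3,.5,.7): print(a,proj(s,[c[0]+.0155*np.cos(a),c[1]+.0155*np.sin(a),z]),proj(t,[c[0]+.0155*np.cos(a),c[1]+.0155*np.sin(a),z]))
im=s['img'].astype(int);m=(im[...,0]>im[...,1]+25)&(im[...,0]>im[...,2]+25)
yy,xx=np.nonzero(m[50:140,235:280]); print([(int(x)+235,int(y)+50) for x,y in zip(xx,yy)])
E
```

```text
rim c [253.96424812  67.70743565]
0.3 [261.013318    67.23196027] [106.16976546 264.29541532]
0.5 [260.44275465  66.95878301] [104.15893821 265.09244639]
0.7 [259.61906619  66.71637273] [102.31713111 266.28710287]
[(250, 60), (251, 60), (252, 60), (253, 60), (249, 61), (250, 61), (251, 61), (252, 61), (253, 61), (254, 61), (249, 62), (250, 62), (251, 62), (252, 62), (253, 62), (254, 62), (249, 63), (250, 63), (251, 63), (252, 63), (253, 63), (254, 63), (255, 63), (249, 64), (250, 64), (251, 64), (252, 64), (253, 64), (254, 64), (255, 64), (249, 65), (250, 65), (251, 65), (252, 65), (253, 65), (254, 65), (255, 65), (250, 66), (251, 66)]
```

View pics/ov5.png

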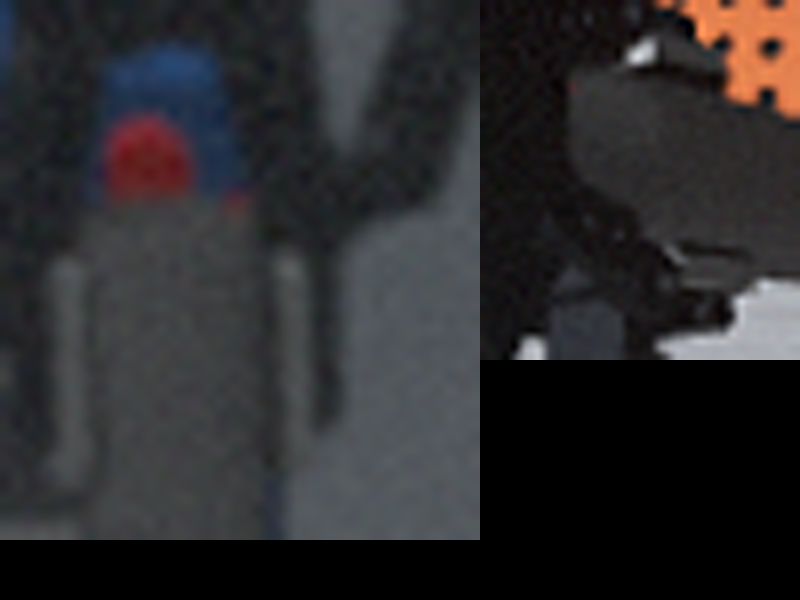

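The rim mark is at (259.6,67), which puts the hole at yaw 0.6 to 0.7. I'll turn back 0.2 for margin, centre the mouth and lower it to just above the stub.

Call:
play_rows(rows=[[[0.004, 0.001, 0], 0.1, 0.02], [[0.004, 0.001, 0], 0.2, 0.02], [[0.004, 0.001, 0.015], 0.2, 0.02], [[0.004, 0.001, 0.03], 0.2, 0.02], [[0.004, 0.001, 0.036], 0.2, 0.02], [[0.004, 0.001, 0.036], 0.2, 0.02], [[0.004, 0.001, 0.036], 0.2, 0.02]])

```text
time: 6.18
ee_pos: [0.5044, 0.2307, 0.2806]
tcp_rot: [0.0, 0.699, 0.715, 0.0]
wrist_force: [0.7, -0.2, -3.8]
finger_gap: 0.031
```

```bash
python3 st.py; python3 - <<'E'
from ov import *
s=grab('side','side3');t=grab('top','top3')
o=np.zeros((600,800,3),np.uint8)
a=crop(t,115,260,80,60,6,[]); b=crop(s,235,110,40,75,8,[])
o[:360,:480]=a;o[:600,480:800]=b
cv2.imwrite('pics/ov6.png',o)
E
```

```text
t 6.17 p [0.5044 0.2307 0.2806] yaw 1.5941 z [ 0.  0. -1.] F [ 0.74 -0.24 -3.81] M [ 0.027 -0.037 -0.009] gap 0.031 q7 -0.68
```

View pics/ov6.png

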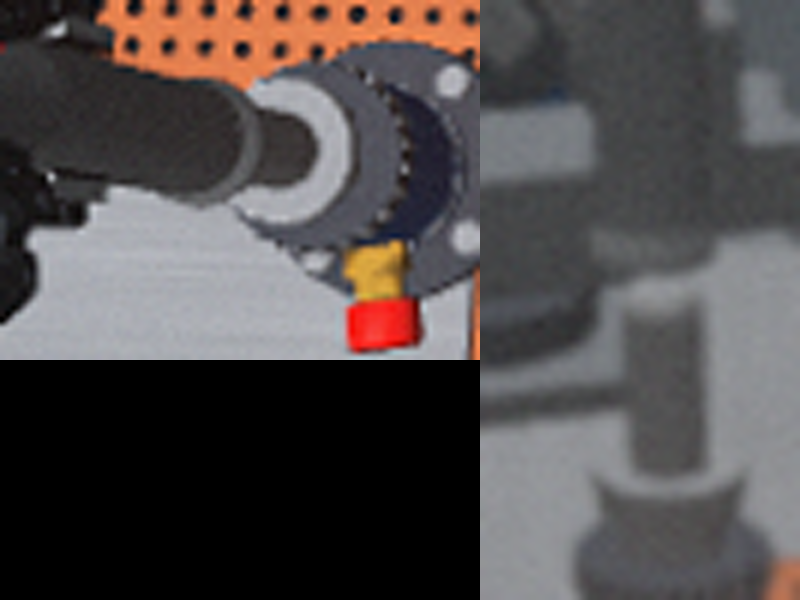

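```bash
python3 - <<'E'
from ov import *
s=load('side3');t=load('top3')
for M in((.5035,.2265),(.501,.2265),(.501,.2285)):
  for d,n in((t,'t'),(s,'s')):
    c=circ(d,M,.0185,.1855); c2=circ(d,M,.0225,.12); print(M,n,'bell',c.min(0).round(1),c.max(0).round(1),'collar',c2.min(0).round(1),c2.max(0).round(1), 'stub', circ(d,M,.012,.14)[:,0].min().round(1),circ(d,M,.012,.14)[:,0].max().round(1))
print('obs t bell right',115+258/6-.5,'rows',260+80/6-.5,260+205/6-.5,' collar right',115+353/6-.5,'rows',260+77/6-.5,260+225/6-.5)
print('obs s bell cols',235+110/8-.5,235+232/8-.5,'bottom row',110+272/8-.5,'stub',235+147/8-.5,235+227/8-.5,'collar',235+113/8-.5,235+268/8-.5,110+500/8)
E
```

```text
(0.5035, 0.2265) t bell [138.4 271.9] [159.3 293.7] collar [149.9 272.8] [173.7 297.4] stub 151.5 164.5
(0.5035, 0.2265) s bell [249.3 139.2] [265.5 144.8] collar [249.1 164.6] [268.1 172.2] stub 253.1 263.4
(0.501, 0.2265) t bell [138.3 273.4] [159.2 295.1] collar [149.8 274.2] [173.6 298.8] stub 151.4 164.4
(0.501, 0.2265) s bell [248.2 139.2] [264.4 144.8] collar [248.  164.6] [267.1 172.2] stub 252.1 262.3
(0.501, 0.2285) t bell [137.2 273.3] [158.1 295.1] collar [148.8 274.2] [172.5 298.7] stub 150.4 163.3
(0.501, 0.2285) s bell [248.2 138.9] [264.4 144.5] collar [248.1 164.3] [267.1 171.8] stub 252.1 262.3
obs t bell right 157.5 rows 272.8333333333333 293.6666666666667  collar right 173.33333333333334 rows 272.3333333333333 297.0
obs s bell cols 248.25 263.5 bottom row 143.5 stub 252.875 262.875 collar 248.625 268.0 172.5
```

The mouth is off by about (-2, +2.5) mm. I'll correct that and lower gently.

Call:
play_rows(rows=[[[-0.0025, 0.002, 0], 0, 0.02], [[-0.0025, 0.002, 0.002], 0, 0.02], [[-0.0025, 0.002, 0.004], 0, 0.02], [[-0.0025, 0.002, 0.007], 0, 0.02], [[-0.0025, 0.002, 0.01], 0, 0.02], [[-0.0025, 0.002, 0.012], 0, 0.02], [[-0.0025, 0.002, 0.012], 0, 0.02]])

```text
time: 7.15
ee_pos: [0.5062, 0.228, 0.2681]
tcp_rot: [-0.0, 0.699, 0.715, -0.0]
wrist_force: [-1.3, 0.4, -3.9]
finger_gap: 0.0315
```

```bash
python3 st.py
```

```text
t 7.15 p [0.5062 0.228  0.2681] yaw 1.5938 z [-0. -0. -1.] F [-1.35  0.44 -3.91] M [ 0.019 -0.023  0.005] gap 0.0315 q7 -0.68
```

Call:
play_rows(rows=[[[0, 0, 0.004], 0, 0.02], [[0, 0, 0.008], 0, 0.02], [[0, 0, 0.012], 0, 0.02], [[0, 0, 0.016], 0, 0.02], [[0, 0, 0.018], 0, 0.02], [[0, 0, 0.018], 0, 0.02]])

```text
time: 7.9
ee_pos: [0.5061, 0.2284, 0.25]
tcp_rot: [-0.0, 0.699, 0.715, 0.0]
wrist_force: [-0.8, 3.1, -5.6]
finger_gap: 0.0311
```

```bash
python3 st.py
```

```text
t 7.9 p [0.5061 0.2284 0.25  ] yaw 1.5942 z [-0.  0. -1.] F [-0.79  3.09 -5.57] M [ 1.03  -0.063 -0.04 ] gap 0.0311 q7 -0.69
```

Call:
play_rows(rows=[[[0.001, 0, 0], 0, 0.02], [[0.001, 0, 0], 0, 0.02]])

```text
time: 8.15
ee_pos: [0.5062, 0.2289, 0.2502]
tcp_rot: [0.0, 0.699, 0.715, -0.0]
wrist_force: [-0.3, 2.7, -5.5]
finger_gap: 0.0312
```

```bash
python3 st.py
```

```text
t 8.15 p [0.5062 0.2289 0.2502] yaw 1.5938 z [-0. -0. -1.] F [-0.26  2.66 -5.47] M [ 0.653  0.016 -0.004] gap 0.0312 q7 -0.69
```

Call:
play_rows(rows=[[[0.001, 0, 0], 0, 0.02], [[0.001, 0, 0.002], 0, 0.02], [[0.001, 0, 0.004], 0, 0.02], [[0.001, 0, 0.006], 0, 0.02], [[0.001, 0, 0.006], 0, 0.02]])

```text
time: 8.78
ee_pos: [0.5061, 0.2298, 0.244]
tcp_rot: [0.0, 0.699, 0.715, -0.0]
wrist_force: [-0.6, -0.3, -4.1]
finger_gap: 0.0312
```

```bash
python3 st.py
```

```text
t 8.78 p [0.5061 0.2298 0.244 ] yaw 1.5937 z [-0. -0. -1.] F [-0.57 -0.28 -4.09] M [0.026 0.036 0.082] gap 0.0312 q7 -0.7
```

Call:
play_rows(rows=[[[0, 0, 0.002], 0, 0.02], [[0, 0, 0.004], 0, 0.02], [[0, 0, 0.004], 0, 0.02]])

```text
time: 9.15
ee_pos: [0.5061, 0.23, 0.2401]
tcp_rot: [-0.0, 0.699, 0.715, -0.0]
wrist_force: [0.1, -0.1, -5.1]
finger_gap: 0.0312
```

Call:
play_rows(rows=[[[0, 0, 0.002], 0, 0.02], [[0, 0, 0.003], 0, 0.02], [[0, 0, 0.003], 0, 0.02]])

```text
time: 9.52
ee_pos: [0.5065, 0.2305, 0.2375]
tcp_rot: [0.0, 0.699, 0.715, 0.001]
wrist_force: [1.0, 1.6, -2.6]
finger_gap: 0.0315
```

```bash
python3 st.py
```

```text
t 9.53 p [0.5065 0.2305 0.2375] yaw 1.594 z [ 0.001  0.001 -1.   ] F [ 0.96  1.6  -2.62] M [ 0.506 -0.272  0.028] gap 0.0315 q7 -0.7
```

Contact with the button is starting. The side force points along about 1.0 rad, which fits the hidden button.

Call:
play_rows(rows=[[[0, 0, 0.001], 0, 0.02], [[0, 0, 0.002], 0, 0.02], [[0, 0, 0.002], 0, 0.02]])

```text
time: 9.9
ee_pos: [0.5066, 0.2305, 0.2358]
tcp_rot: [0.0, 0.699, 0.715, 0.001]
wrist_force: [1.1, 2.3, 1.8]
finger_gap: 0.0313
```

```bash
python3 st.py
```

```text
t 9.9 p [0.5066 0.2305 0.2358] yaw 1.5939 z [ 0.001  0.001 -1.   ] F [1.14 2.26 1.75] M [ 0.75  -0.285 -0.011] gap 0.0313 q7 -0.7
```

Call:
play_rows(rows=[[[0, 0, 0.001], 0, 0.02], [[0, 0, 0.002], 0, 0.02], [[0, 0, 0.002], 0, 0.02]])

```text
time: 10.28
ee_pos: [0.5064, 0.2303, 0.2331]
tcp_rot: [-0.0, 0.699, 0.715, 0.0]
wrist_force: [2.3, 3.3, -1.0]
finger_gap: 0.0312
```

Call:
play_rows(rows=[[[0, 0, 0.001], 0, 0.02], [[0, 0, 0.0015], 0, 0.02], [[0, 0, 0.0015], 0, 0.02]])

```text
time: 10.65
ee_pos: [0.5059, 0.2298, 0.2312]
tcp_rot: [-0.0, 0.699, 0.715, -0.001]
wrist_force: [1.9, 2.5, -3.9]
finger_gap: 0.0314
```

```bash
python3 st.py
```

```text
t 10.65 p [0.5059 0.2298 0.2312] yaw 1.5938 z [-0.001 -0.    -1.   ] F [ 1.94  2.48 -3.91] M [ 1.086 -0.656  0.008] gap 0.0314 q7 -0.71
```

The button has gone in past the bell. Continuing down to the seat.

Call:
play_rows(rows=[[[0, 0, 0.003], 0, 0.02], [[0, 0, 0.006], 0, 0.02], [[0, 0, 0.009], 0, 0.02], [[0, 0, 0.012], 0, 0.02], [[0, 0, 0.012], 0, 0.02]])

```text
time: 11.28
ee_pos: [0.506, 0.2299, 0.2191]
tcp_rot: [-0.0, 0.699, 0.715, -0.0]
wrist_force: [2.6, 3.7, -6.2]
finger_gap: 0.0311
```

```bash
python3 st.py
```

```text
t 11.28 p [0.506  0.2299 0.2191] yaw 1.5938 z [-0.001 -0.    -1.   ] F [ 2.56  3.73 -6.2 ] M [ 1.208 -0.723 -0.007] gap 0.0311 q7 -0.72
```

Call:
play_rows(rows=[[[0, 0, 0.002], 0, 0.02], [[0, 0, 0.003], 0, 0.02], [[0, 0, 0.003], 0, 0.02]])

```text
time: 11.65
ee_pos: [0.5062, 0.23, 0.2166]
tcp_rot: [-0.0, 0.699, 0.715, -0.0]
wrist_force: [2.0, 3.9, -4.8]
finger_gap: 0.0314
```

Call:
play_rows(rows=[[[0, 0, 0.001], 0, 0.02], [[0, 0, 0.001], 0, 0.02], [[0, 0, 0.001], 0, 0.02]])

```text
time: 12.02
ee_pos: [0.5062, 0.23, 0.2157]
tcp_rot: [-0.0, 0.699, 0.715, -0.0]
wrist_force: [2.3, 4.2, -3.3]
finger_gap: 0.0312
```

```bash
python3 st.py
```

```text
t 12.03 p [0.5062 0.23   0.2157] yaw 1.5938 z [-0. -0. -1.] F [ 2.28  4.24 -3.32] M [ 0.955 -0.457  0.027] gap 0.0312 q7 -0.72
```

Call:
play_rows(rows=[[[0, 0, 0.001], 0, 0.02], [[0, 0, 0.001], 0, 0.02], [[0, 0, 0.001], 0, 0.02]])

```text
time: 12.4
ee_pos: [0.5063, 0.2303, 0.2152]
tcp_rot: [0.0, 0.699, 0.715, 0.0]
wrist_force: [-0.2, 3.0, 4.3]
finger_gap: 0.0317
```

Call:
play_rows(rows=[[[0, 0, 0.001], 0, 0.02], [[0, 0, 0.001], 0, 0.02], [[0, 0, 0.001], 0, 0.02]])

```text
time: 12.78
ee_pos: [0.5064, 0.2305, 0.2151]
tcp_rot: [0.0, 0.699, 0.715, 0.001]
wrist_force: [-2.5, 1.8, 11.3]
finger_gap: 0.0311
```

```bash
python3 st.py
```

```text
t 12.78 p [0.5064 0.2305 0.2151] yaw 1.594 z [ 0.001  0.    -1.   ] F [-2.53  1.8  11.33] M [ 0.523  0.602 -0.01 ] gap 0.0311 q7 -0.72
```

The tube is on the seat (z steady at 0.2151 as the force rises). I'll ease the press and turn counter-clockwise in small steps.

Call:
play_rows(rows=[[[0, 0, -0.0008], 0, 0.02], [[0, -0.0002, -0.0008], -0.04, 0.02], [[0, -0.0003, -0.0008], -0.08, 0.02], [[0, -0.0003, -0.0008], -0.1, 0.02], [[0, -0.0003, -0.0008], -0.1, 0.02]])

```text
time: 13.4
ee_pos: [0.5063, 0.2303, 0.2152]
tcp_rot: [0.0, 0.662, 0.75, 0.001]
wrist_force: [-0.7, 3.4, 7.0]
finger_gap: 0.0314
```

```bash
python3 st.py
```

```text
t 13.4 p [0.5063 0.2303 0.2152] yaw 1.6951 z [ 0.001  0.    -1.   ] F [-0.67  3.43  7.01] M [ 0.772 -0.012 -0.004] gap 0.0314 q7 -0.63
```

Call:
play_rows(rows=[[[0, -0.0002, 0], -0.04, 0.02], [[0, -0.0003, 0], -0.08, 0.02], [[0, -0.0003, 0], -0.1, 0.02], [[0, -0.0003, 0], -0.1, 0.02]])

```text
time: 13.9
ee_pos: [0.5061, 0.2303, 0.2151]
tcp_rot: [0.0, 0.624, 0.782, 0.001]
wrist_force: [-0.4, 2.7, 5.5]
finger_gap: 0.0314
```

```bash
python3 st.py
```

```text
t 13.9 p [0.5061 0.2303 0.2151] yaw 1.7952 z [ 0.001  0.001 -1.   ] F [-0.44  2.72  5.52] M [ 0.81  -0.179 -0.03 ] gap 0.0314 q7 -0.54
```

Call:
play_rows(rows=[[[0, -0.0002, 0], -0.04, 0.02], [[0, -0.0003, 0], -0.08, 0.02], [[0, -0.0003, 0], -0.1, 0.02], [[0, -0.0003, 0], -0.1, 0.02]])

```text
time: 14.4
ee_pos: [0.5059, 0.2303, 0.2151]
tcp_rot: [0.0, 0.584, 0.812, 0.001]
wrist_force: [1.1, 4.8, 5.5]
finger_gap: 0.0315
```

```bash
python3 st.py
```

```text
t 14.4 p [0.5059 0.2303 0.2151] yaw 1.8951 z [ 0.001  0.001 -1.   ] F [1.15 4.81 5.52] M [ 0.865 -0.283 -0.028] gap 0.0315 q7 -0.44
```

Call:
play_rows(rows=[[[0, -0.0002, 0], -0.04, 0.02], [[0, -0.0003, 0], -0.07, 0.02], [[0, -0.0003, 0], -0.07, 0.02], [[0, -0.0003, 0], -0.07, 0.02]])

```text
time: 14.9
ee_pos: [0.5057, 0.2302, 0.2151]
tcp_rot: [0.0, 0.555, 0.832, 0.001]
wrist_force: [0.9, 4.4, 4.8]
finger_gap: 0.0312
```

```bash
python3 st.py
```

```text
t 14.9 p [0.5057 0.2302 0.2151] yaw 1.965 z [ 0.002  0.001 -1.   ] F [0.93 4.35 4.83] M [ 0.847 -0.344 -0.032] gap 0.0312 q7 -0.38
```

Call:
play_rows(rows=[[[0, -0.0002, 0], -0.04, 0.02], [[0, -0.0003, 0], -0.07, 0.02], [[0, -0.0003, 0], -0.07, 0.02], [[0, -0.0003, 0], -0.07, 0.02]])

```text
time: 15.4
ee_pos: [0.5054, 0.2301, 0.2151]
tcp_rot: [0.001, 0.525, 0.851, 0.001]
wrist_force: [1.3, 4.8, 5.7]
finger_gap: 0.0313
```

```bash
python3 st.py
```

```text
t 15.4 p [0.5054 0.2301 0.2151] yaw 2.0358 z [ 0.002  0.001 -1.   ] F [1.28 4.84 5.71] M [ 0.947 -0.516 -0.018] gap 0.0313 q7 -0.32
```

Call:
play_rows(rows=[[[0, -0.0002, 0], -0.04, 0.02], [[0, -0.0003, 0], -0.07, 0.02], [[0, -0.0003, 0], -0.07, 0.02], [[0, -0.0003, 0], -0.07, 0.02]])

```text
time: 15.9
ee_pos: [0.5051, 0.23, 0.2151]
tcp_rot: [0.001, 0.495, 0.869, 0.001]
wrist_force: [1.7, 3.7, 5.9]
finger_gap: 0.0314
```

```bash
python3 st.py
```

```text
t 15.9 p [0.5051 0.23   0.2151] yaw 2.1059 z [ 0.002  0.001 -1.   ] F [1.7  3.71 5.87] M [ 0.916 -0.452  0.039] gap 0.0314 q7 -0.25
```

Call:
play_rows(rows=[[[0, -0.0001, 0], -0.03, 0.02], [[0, -0.0002, 0], -0.06, 0.02], [[0, -0.0002, 0], -0.06, 0.02], [[0, -0.0002, 0], -0.06, 0.02]])

```text
time: 16.4
ee_pos: [0.5047, 0.23, 0.2151]
tcp_rot: [0.0, 0.469, 0.883, 0.001]
wrist_force: [1.9, 4.3, 6.3]
finger_gap: 0.0312
```

```bash
python3 st.py
```

```text
t 16.4 p [0.5047 0.23   0.2151] yaw 2.1661 z [ 0.001  0.001 -1.   ] F [1.88 4.28 6.33] M [ 0.964 -0.29   0.043] gap 0.0312 q7 -0.2
```

Call:
play_rows(rows=[[[0, -0.0001, 0], -0.03, 0.02], [[0, -0.0002, 0], -0.06, 0.02], [[0, -0.0002, 0], -0.06, 0.02], [[0, -0.0002, 0], -0.06, 0.02]])

```text
time: 16.9
ee_pos: [0.5042, 0.2295, 0.2151]
tcp_rot: [0.0, 0.442, 0.897, 0.0]
wrist_force: [0.5, 2.2, 8.0]
finger_gap: 0.0313
```

```bash
python3 st.py
```

```text
t 16.9 p [0.5042 0.2295 0.2151] yaw 2.226 z [ 0.001 -0.    -1.   ] F [0.46 2.17 8.  ] M [0.64  0.075 0.043] gap 0.0313 q7 -0.15
```

Side force drops at yaw 2.23, so the hole may be reaching the button. I'll use finer steps.

Call:
play_rows(rows=[[[0, -0.0001, 0], -0.02, 0.02], [[0, -0.0001, 0], -0.04, 0.02], [[0, -0.0001, 0], -0.04, 0.02], [[0, -0.0001, 0], -0.04, 0.02]])

```text
time: 17.4
ee_pos: [0.5042, 0.2291, 0.2151]
tcp_rot: [0.0, 0.424, 0.906, -0.0]
wrist_force: [-1.4, 0.6, 7.8]
finger_gap: 0.0314
```

```bash
python3 st.py
```

```text
t 17.4 p [0.5042 0.2291 0.2151] yaw 2.2657 z [ 0.001 -0.001 -1.   ] F [-1.37  0.57  7.83] M [ 0.436  0.167 -0.023] gap 0.0314 q7 -0.11
```

Call:
play_rows(rows=[[[0, -0.0001, 0], -0.02, 0.02], [[0, -0.0001, 0], -0.04, 0.02], [[0, -0.0001, 0], -0.04, 0.02], [[0, -0.0001, 0], -0.04, 0.02]])

```text
time: 17.9
ee_pos: [0.5043, 0.229, 0.2151]
tcp_rot: [0.0, 0.406, 0.914, -0.0]
wrist_force: [-0.5, 2.0, 8.7]
finger_gap: 0.0313
```

```bash
python3 st.py
```

```text
t 17.9 p [0.5043 0.229  0.2151] yaw 2.3056 z [ 0.001 -0.    -1.   ] F [-0.49  2.    8.65] M [ 0.409 -0.041 -0.055] gap 0.0313 q7 -0.07
```

Call:
play_rows(rows=[[[0, -0.0001, 0], -0.02, 0.02], [[0, -0.0001, 0], -0.04, 0.02], [[0, -0.0001, 0], -0.04, 0.02]])

```text
time: 18.27
ee_pos: [0.5044, 0.229, 0.2151]
tcp_rot: [0.001, 0.388, 0.922, 0.0]
wrist_force: [0.4, 2.0, 7.3]
finger_gap: 0.0311
```

```bash
python3 st.py
```

```text
t 18.27 p [0.5044 0.229  0.2151] yaw 2.3457 z [ 0.001 -0.    -1.   ] F [0.41 2.02 7.33] M [ 0.529 -0.291 -0.034] gap 0.0311 q7 -0.04
```

Call:
play_rows(rows=[[[0, -0.0001, 0], -0.02, 0.02], [[0, -0.0001, 0], -0.04, 0.02], [[0, -0.0001, 0], -0.04, 0.02]])

```text
time: 18.65
ee_pos: [0.5044, 0.229, 0.2151]
tcp_rot: [0.001, 0.369, 0.929, 0.0]
wrist_force: [0.8, 1.9, 6.6]
finger_gap: 0.0312
```

```bash
python3 st.py
```

```text
t 18.65 p [0.5044 0.229  0.2151] yaw 2.3857 z [ 0.001 -0.    -1.   ] F [0.77 1.94 6.6 ] M [ 0.602 -0.278 -0.021] gap 0.0312 q7 -0.0
```

Call:
play_rows(rows=[[[0, -0.0001, 0], -0.02, 0.02], [[0, -0.0001, 0], -0.04, 0.02], [[0, -0.0001, 0], -0.04, 0.02]])

```text
time: 19.02
ee_pos: [0.5044, 0.229, 0.2151]
tcp_rot: [0.001, 0.35, 0.937, 0.0]
wrist_force: [1.2, 1.6, 5.8]
finger_gap: 0.0312
```

```bash
python3 st.py
```

```text
t 19.02 p [0.5044 0.229  0.2151] yaw 2.4257 z [ 0.001  0.    -1.   ] F [1.16 1.56 5.76] M [ 0.646 -0.333 -0.088] gap 0.0312 q7 0.03
```

Call:
play_rows(rows=[[[0, -0.0001, 0], -0.02, 0.02], [[0, -0.0001, 0], -0.04, 0.02], [[0, -0.0001, 0], -0.04, 0.02]])

```text
time: 19.4
ee_pos: [0.5043, 0.2289, 0.2151]
tcp_rot: [0.001, 0.332, 0.943, 0.0]
wrist_force: [0.7, 1.3, 6.5]
finger_gap: 0.0314
```

```bash
python3 st.py; python3 - <<'E'
from ov import *
s=grab('side','side4');t=grab('top','top4')
o=np.zeros((600,800,3),np.uint8)
a=crop(t,95,245,80,65,6,[]); b=crop(s,235,90,45,85,7,[])
o[:390,:480]=a;o[:595,480:795]=b
cv2.imwrite('pics/ov7.png',o)
E
```

```text
t 19.4 p [0.5043 0.2289 0.2151] yaw 2.4658 z [ 0.001  0.    -1.   ] F [0.74 1.28 6.47] M [ 0.681 -0.396 -0.107] gap 0.0314 q7 0.07
```

View pics/ov7.png

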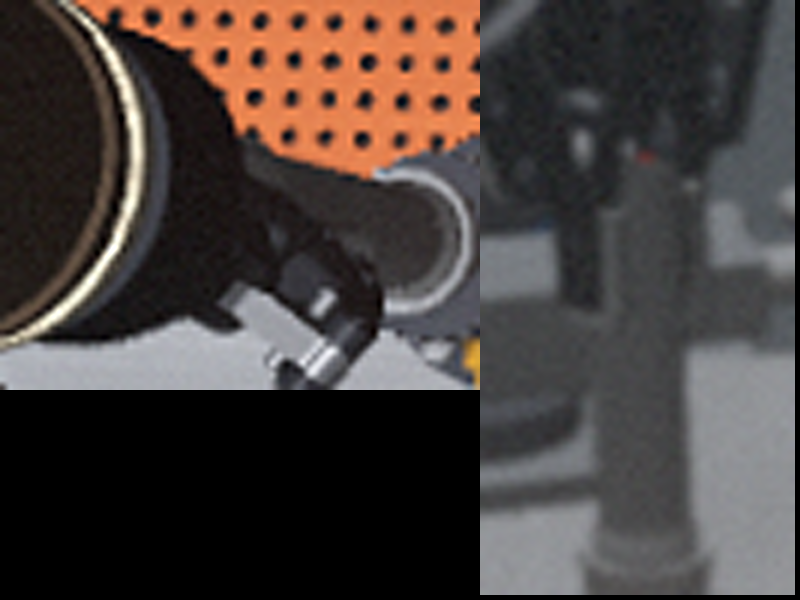

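The rim dot at about (327,112) is near the tube's centreline, which puts the hole at about 1.4. Turning shows little resistance. I'll test for capture with a gentle lift.

Call:
play_rows(rows=[[[0, 0, -0.001], 0, 0.02], [[0, 0, -0.002], 0, 0.02], [[0, 0, -0.002], 0, 0.02]])

```text
time: 19.88
ee_pos: [0.5037, 0.2288, 0.2157]
tcp_rot: [-0.0, 0.332, 0.943, -0.0]
wrist_force: [3.3, 4.1, -4.8]
finger_gap: 0.0315
```

```bash
python3 st.py
```

```text
t 19.88 p [0.5037 0.2288 0.2157] yaw 2.4648 z [-0.001  0.    -1.   ] F [ 3.25  4.12 -4.85] M [ 1.192 -0.918 -0.013] gap 0.0315 q7 0.07
```

Call:
play_rows(rows=[[[0, 0, -0.001], 0, 0.02], [[0, 0, -0.001], 0, 0.02]])

```text
time: 20.12
ee_pos: [0.5037, 0.2288, 0.2166]
tcp_rot: [-0.0, 0.332, 0.943, -0.0]
wrist_force: [3.8, 4.0, -5.0]
finger_gap: 0.0314
```

```bash
python3 st.py
```

```text
t 20.12 p [0.5037 0.2288 0.2166] yaw 2.4648 z [-0.001  0.    -1.   ] F [ 3.84  4.03 -4.95] M [ 1.318 -0.963  0.029] gap 0.0314 q7 0.07
```

Call:
play_rows(rows=[[[0, 0, -0.001], 0, 0.02], [[0, 0, -0.001], 0, 0.02]])

```text
time: 20.38
ee_pos: [0.5036, 0.2288, 0.2173]
tcp_rot: [-0.001, 0.332, 0.943, -0.0]
wrist_force: [4.4, 4.7, -8.7]
finger_gap: 0.0315
```

```bash
python3 st.py;python3 - <<'E'
from h import *
s=load('side4');t=load('top4')
for C in((.5035,.2265),(.5055,.2265)):
  for a in (1.,1.2,1.4,1.6): print(C,a,proj(s,[C[0]+.0145*np.cos(a),C[1]+.0145*np.sin(a),.2501]).round(1),proj(s,[*C,.25]).round(1),proj(s,[*C,.21]).round(1))
im=s['img'][80:160:5,245:275].astype(int)
for r,row in zip(range(80,160,5),im): print(r,row.sum(1)//3)
im=s['img'][108:118,252:266].astype(int); print(im[...,0]-im[...,1])
E
```

```text
t 20.38 p [0.5036 0.2288 0.2173] yaw 2.4649 z [-0.001  0.    -1.   ] F [ 4.45  4.66 -8.66] M [ 1.408 -1.133 -0.045] gap 0.0315 q7 0.07
(0.5035, 0.2265) 1.0 [259.7 112.6] [256.2 114.3] [256.9 131.6]
(0.5035, 0.2265) 1.2 [258.5 112.4] [256.2 114.3] [256.9 131.6]
(0.5035, 0.2265) 1.4 [257.3 112.4] [256.2 114.3] [256.9 131.6]
(0.5035, 0.2265) 1.6 [256.  112.3] [256.2 114.3] [256.9 131.6]
(0.5055, 0.2265) 1.0 [260.6 112.6] [257.1 114.3] [257.8 131.6]
(0.5055, 0.2265) 1.2 [259.4 112.4] [257.1 114.3] [257.8 131.6]
(0.5055, 0.2265) 1.4 [258.2 112.3] [257.1 114.3] [257.8 131.6]
(0.5055, 0.2265) 1.6 [256.9 112.3] [257.1 114.3] [257.8 131.6]
80 [39 41 38 34 38 37 32 32 33 28 36 31 37 33 31 38 32 35 34 34 36 36 37 55
 78 89 89 86 89 90]
85 [46 42 41 33 32 39 30 31 36 37 25 28 32 37 32 34 38 48 46 47 39 42 33 39
 42 47 53 53 59 55]
90 [39 35 30 40 30 33 35 33 43 49 46 44 41 36 34 30 32 35 36 37 35 35 48 51
 60 73 78 63 45 41]
95 [28 36 33 38 33 32 21 39 42 45 39 32 29 31 33 31 35 40 37 31 38 35 43 49
 46 43 48 44 41 40]
100 [38 33 33 34 35 42 34 38 36 39 38 36 34 40 36 37 39 36 39 34 37 41 51 66

[... 1077 characters left out ...]
[ 50  53  46  58  82  98  84  76  71  72  69  72  72  72  71  70  72  64
  70  97 130 145 146 147 150 149 148 146 146 146]
155 [120 123 127 125 124 114  99  78  74  72  71  73  71  73  70  73  69  63
  68  89 124 142 149 146 149 146 149 150 147 147]
[[-1 -1  0 -3 -3 -4  0  1 -1 -3  0 -4 -1  3]
 [-2 -2 -3 -3  0  0 -6 -3 -4 -2 -4 -1 -2 -9]
 [-2  0  1 -3 -1 -1 -7 -1 -5 -3  3  5  0 -2]
 [ 1  1 -3  0 -3  7 15 14  2 -6 -3 -1 -4  2]
 [ 0  3  0  0  2 21 40 28  6 -4 -5 -1 -3 -3]
 [-2 -4 -2 -2 -3  8 15 12 -1  1 -1 -2 -3 -2]
 [ 1  3  0 -3  1 -1 -3  0 -2 -2  1 -6  1  3]
 [-1 -1  2  0 -2 -1  1 -4 -2  1  1 -1 -2 -4]
 [-2 -6 -6 -3  0 -3  0 -2  1  0 -1 -2 -1 -3]
 [-4  2 -1  1 -2 -4 -2  0 -5 -1 -1 -1  0 -1]]
```

Upward resistance is starting: Fz went from -5 to -8.7. One more small lift to confirm.

Call:
play_rows(rows=[[[0, 0, -0.0007], 0, 0.02], [[0, 0, -0.0007], 0, 0.02]])

```text
time: 20.62
ee_pos: [0.5035, 0.2288, 0.2175]
tcp_rot: [-0.001, 0.332, 0.943, -0.0]
wrist_force: [4.4, 5.9, -12.0]
finger_gap: 0.0313
```

```bash
python3 st.py
```

```text
t 20.62 p [0.5035 0.2288 0.2175] yaw 2.465 z [-0.002  0.    -1.   ] F [  4.4    5.86 -12.05] M [ 1.686 -1.43   0.028] gap 0.0313 q7 0.07
```

Pull-off is blocked at 2.4 mm of play, so the button is caught. I'll reseat the tube and feel the turning limits to centre it.

Call:
play_rows(rows=[[[0, 0, 0.002], 0, 0.02], [[0, 0, 0.0037], 0, 0.02], [[0, 0, 0.0037], 0, 0.02]])

```text
time: 21.0
ee_pos: [0.5036, 0.2289, 0.2153]
tcp_rot: [-0.0, 0.332, 0.943, -0.0]
wrist_force: [1.9, 4.7, -3.6]
finger_gap: 0.0309
```

```bash
python3 st.py
```

```text
t 21.0 p [0.5036 0.2289 0.2153] yaw 2.4642 z [-0. -0. -1.] F [ 1.9   4.66 -3.62] M [ 1.177 -0.856  0.066] gap 0.0309 q7 0.07
```

Call:
play_rows(rows=[[[0, 0, 0], -0.02, 0.02], [[0, -0.0001, 0], -0.04, 0.02], [[0, -0.0001, 0], -0.04, 0.02]])

```text
time: 21.38
ee_pos: [0.5037, 0.2288, 0.2153]
tcp_rot: [0.0, 0.313, 0.95, -0.0]
wrist_force: [4.0, 4.5, -4.4]
finger_gap: 0.0312
```

```bash
python3 st.py
```

```text
t 21.38 p [0.5037 0.2288 0.2153] yaw 2.5049 z [-0. -0. -1.] F [ 4.04  4.47 -4.42] M [ 1.21  -0.968 -0.003] gap 0.0312 q7 0.11
```

Call:
play_rows(rows=[[[0, 0, 0.0006], -0.02, 0.02], [[0, -0.0001, 0.0006], -0.04, 0.02], [[0, -0.0001, 0.0006], -0.04, 0.02]])

```text
time: 21.75
ee_pos: [0.5037, 0.2288, 0.2152]
tcp_rot: [0.0, 0.294, 0.956, 0.0]
wrist_force: [2.7, 3.0, 0.2]
finger_gap: 0.0313
```

```bash
python3 st.py
```

```text
t 21.75 p [0.5037 0.2288 0.2152] yaw 2.5443 z [ 0.  0. -1.] F [2.69 2.97 0.19] M [ 0.914 -0.8    0.033] gap 0.0313 q7 0.14
```

Call:
play_rows(rows=[[[0, 0, 0], -0.02, 0.02], [[0, -0.0001, 0], -0.04, 0.02], [[0, -0.0001, 0], -0.04, 0.02]])

```text
time: 22.12
ee_pos: [0.5037, 0.2288, 0.2151]
tcp_rot: [0.0, 0.275, 0.961, 0.0]
wrist_force: [3.5, 3.8, 2.1]
finger_gap: 0.0311
```

```bash
python3 st.py
```

```text
t 22.12 p [0.5037 0.2288 0.2151] yaw 2.5842 z [ 0.  0. -1.] F [3.5  3.8  2.13] M [ 0.934 -0.843 -0.012] gap 0.0311 q7 0.18
```

Call:
play_rows(rows=[[[0, 0, 0], -0.02, 0.02], [[0, -0.0001, 0], -0.04, 0.02], [[0, -0.0001, 0], -0.04, 0.02]])

```text
time: 22.5
ee_pos: [0.5036, 0.2288, 0.2151]
tcp_rot: [0.0, 0.256, 0.967, 0.0]
wrist_force: [3.2, 3.1, 1.6]
finger_gap: 0.0313
```

```bash
python3 st.py
```

```text
t 22.5 p [0.5036 0.2288 0.2151] yaw 2.6243 z [ 0.  0. -1.] F [3.24 3.05 1.58] M [ 0.983 -0.914 -0.018] gap 0.0313 q7 0.21
```

```bash
python3 - <<'E'
from ov import *
s=grab('side','side5')
o=np.zeros((600,800,3),np.uint8)
b=crop(s,235,90,45,85,7,[]); o[:595,:315]=b
b=crop(load('side4'),235,90,45,85,7,[]); o[:595,400:715]=b
cv2.imwrite('pics/ov8.png',o)
im=s['img'][106:118,250:266].astype(int); print(im[...,0]-im[...,1])
E
```

```text
[[-1 -5 -3 -1 -1 -2  4 -1 -2  3 -4 -3 -2  3 -1 -2]
 [-7 -5  0 -4 -4  0 -2 -3 -2 -2 -4 -1 -3 -2  2  2]
 [ 1 -1  0  1 -7 -2 -1 -2  2 -3 -2 -2 -7  0  1 -3]
 [-2  0 -4  1 -1 -4 -2  1 -4 -3 -2  0  3 -2  1 -5]
 [ 0 -2 -1 -1 -2 -3 -3  0 -5  1 -5 -4  0 -5 -2 -3]
 [-3 -1 -1 -1 -6  1 11 13  7  2 -2 -1 -6 -3  0 -1]
 [-2 -4 -4 -4 -3  1 18 31 27  8 -3 -1 -7  0  0  1]
 [-2 -1  0 -1 -2 -4  6 13 10  5 -2 -3 -2  0 -2  1]
 [ 0 -3 -1 -8  0  1 -2  0  1 -3 -2 -1  1 -1 -1 -2]
 [ 1  2  0  1 -1  0  1  0 -1 -2 -2 -3 -4  1 -2 -3]
 [-1  0 -5  0 -2 -1 -5 -1 -2  1 -3 -1 -3 -3 -2 -1]
 [-2 -2  0 -1  0  2 -1 -2 -3 -3 -1  0 -2 -2 -2 -2]]
```

View pics/ov8.png

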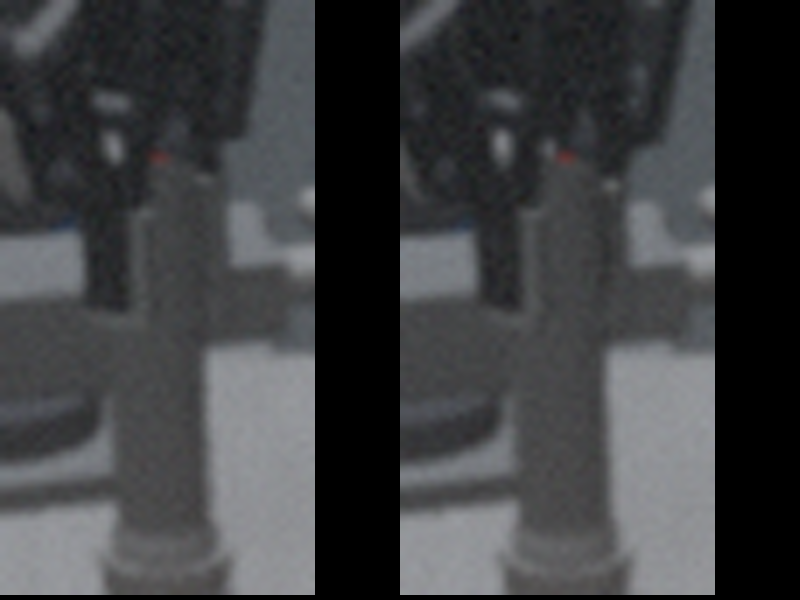

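Call:
play_rows(rows=[[[0, -0.0001, 0.0003], -0.03, 0.02], [[0, -0.0002, 0.0003], -0.06, 0.02], [[0, -0.0002, 0.0003], -0.08, 0.02], [[0, -0.0002, 0.0003], -0.08, 0.02]])

```text
time: 23.05
ee_pos: [0.5038, 0.2287, 0.2151]
tcp_rot: [0.0, 0.217, 0.976, 0.0]
wrist_force: [2.8, 3.1, 5.3]
finger_gap: 0.0314
```

```bash
python3 st.py
```

```text
t 23.05 p [0.5038 0.2287 0.2151] yaw 2.7048 z [ 0.001  0.    -1.   ] F [2.76 3.15 5.32] M [ 0.968 -0.952 -0.04 ] gap 0.0314 q7 0.28
```

Call:
play_rows(rows=[[[0, -0.0001, 0], -0.03, 0.02], [[0, -0.0002, 0], -0.06, 0.02], [[0, -0.0002, 0], -0.08, 0.02], [[0, -0.0002, 0], -0.08, 0.02]])

```text
time: 23.55
ee_pos: [0.504, 0.2288, 0.2151]
tcp_rot: [0.001, 0.177, 0.984, 0.001]
wrist_force: [4.9, 4.8, 3.8]
finger_gap: 0.0312
```

```bash
python3 st.py
```

```text
t 23.55 p [0.504  0.2288 0.2151] yaw 2.7852 z [ 0.002  0.001 -1.   ] F [4.89 4.78 3.82] M [ 1.292 -1.357 -0.168] gap 0.0312 q7 0.36
```

Call:
play_rows(rows=[[[0, -0.0001, 0], -0.02, 0.02], [[0, -0.0001, 0], -0.04, 0.02], [[0, -0.0001, 0], -0.04, 0.02]])

```text
time: 23.92
ee_pos: [0.5041, 0.2289, 0.2151]
tcp_rot: [0.001, 0.158, 0.988, 0.001]
wrist_force: [5.0, 3.9, 3.9]
finger_gap: 0.0313
```

```bash
python3 st.py
```

```text
t 23.93 p [0.5041 0.2289 0.2151] yaw 2.8251 z [ 0.002  0.002 -1.   ] F [5.04 3.93 3.92] M [ 1.477 -1.427 -0.26 ] gap 0.0313 q7 0.39
```

```bash
python3 - <<'E'
from ov import *
s=grab('side','side6')
for n in('side4','side5','side6'):
    im=load(n)['img'][108:116,250:266].astype(float); w=np.clip(im[...,0]-im[...,1]-5,0,None); print(n,(w*np.arange(250,266)).sum()/w.sum(),(w*np.arange(108,116)[:,None]).sum()/w.sum(),w.sum())
E
```

```text
side4 258.17241379310343 111.99137931034483 116.0
side5 257.1595744680851 111.97872340425532 94.0
side6 nan nan 0.0<stdin>:4: RuntimeWarning: invalid value encountered in scalar divide
```

```bash
python3 - <<'E'
from ov import *
o=np.zeros((600,800,3),np.uint8)
b=crop(load('side6'),235,90,45,85,7,[]); o[:595,:315]=b
b=crop(load('side6'),245,100,24,24,18,[]); o[:432,330:762]=b
cv2.imwrite('pics/ov9.png',o)
E
```

```text
(no output)
```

View pics/ov9.png

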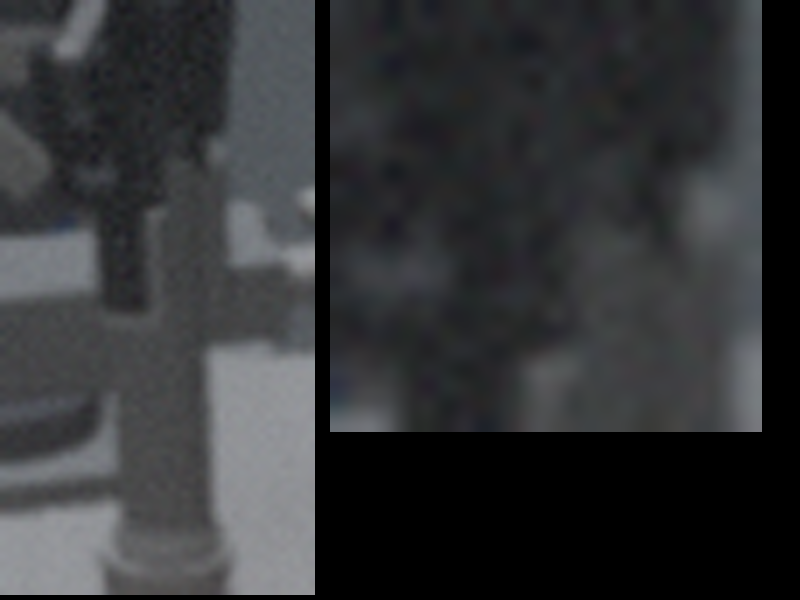

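The mark is hidden behind a finger. I'll let go briefly, so the tube self-aligns, and look.

Call:
play_rows(rows=[[[0, 0, -0.001], 0, 0.04], [[0, 0, -0.001], 0, 0.06], [[0, 0, -0.001], 0, 0.06], [[0, 0, -0.03], 0, 0.08], [[0, 0, -0.07], 0, 0.08], [[0, 0, -0.07], 0, 0.08]])

```text
time: 24.72
ee_pos: [0.504, 0.229, 0.2873]
tcp_rot: [0.002, 0.158, 0.987, 0.001]
wrist_force: [-0.0, 0.1, 0.6]
finger_gap: 0.0801
```

```bash
python3 st.py; python3 - <<'E'
from ov import *
s=grab('side','side7');t=grab('top','top7')
o=np.zeros((600,800,3),np.uint8)
b=crop(s,235,90,45,85,7,[]); o[:595,:315]=b
b=crop(t,95,245,100,65,4,[]); o[:260,320:720]=b
cv2.imwrite('pics/ov10.png',o)
im=s['img'][104:120,246:272].astype(float); w=np.clip(im[...,0]-im[...,1]-8,0,None); print((w*np.arange(246,272)).sum()/w.sum(),(w*np.arange(104,120)[:,None]).sum()/w.sum(),w.sum())
E
```

```text
t 24.73 p [0.504  0.229  0.2873] yaw 2.824 z [ 0.004  0.001 -1.   ] F [-0.01  0.1   0.6 ] M [-0.017 -0.013  0.026] gap 0.0801 q7 0.45
256.3103448275862 111.96551724137932 58.0
```

View pics/ov10.png

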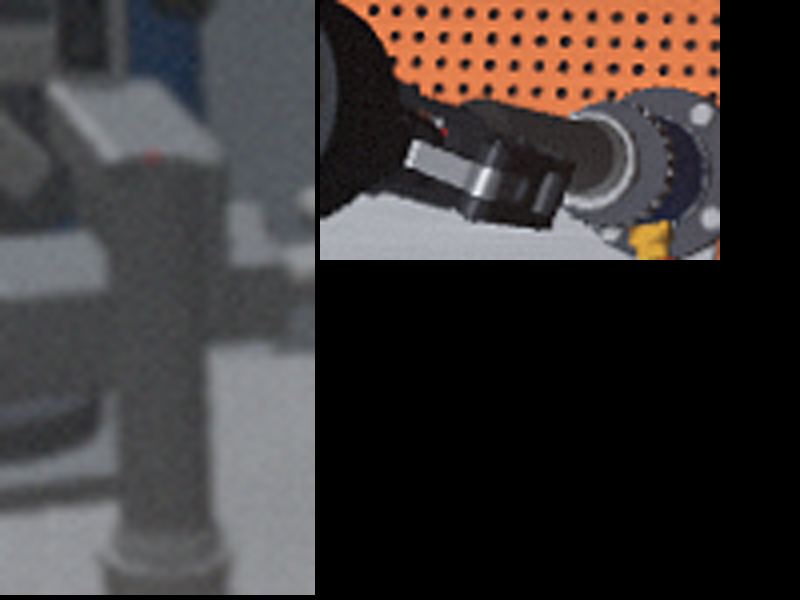

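```bash
python3 - <<'E'
from h import *
s=load('side7');t=load('top7')
for C in((.5035,.2265),(.503,.2275)):
  for a in (1.2,1.4,1.6,1.8): print(C,a,proj(s,[C[0]+.0145*np.cos(a),C[1]+.0145*np.sin(a),.2501]).round(1),proj(t,[C[0]+.0145*np.cos(a),C[1]+.0145*np.sin(a),.2501]).round(1))
  print('c',proj(s,[*C,.25]),proj(t,[*C,.25]))
im=t['img'][265:290,110:140].astype(int);w=np.clip(im[...,0]-np.maximum(im[...,1],im[...,2])-30,0,None); yy,xx=np.nonzero(w); print([(x+110,y+265,int(w[y,x])) for x,y in zip(xx,yy)])
E
```

```text
(0.5035, 0.2265) 1.2 [258.5 112.4] [126.2 276.4]
(0.5035, 0.2265) 1.4 [257.3 112.4] [125.5 278.2]
(0.5035, 0.2265) 1.6 [256.  112.3] [125.3 280. ]
(0.5035, 0.2265) 1.8 [254.7 112.4] [125.4 281.8]
c [256.15443878 114.28490331] [134.06358928 280.08687812]
(0.503, 0.2275) 1.2 [258.3 112.3] [125.5 276.7]
(0.503, 0.2275) 1.4 [257.1 112.2] [124.9 278.5]
(0.503, 0.2275) 1.6 [255.8 112.2] [124.7 280.3]
(0.503, 0.2275) 1.8 [254.5 112.3] [124.7 282.1]
c [255.93269079 114.15539504] [133.43431529 280.38011828]
[(np.int64(115), np.int64(265), 9), (np.int64(116), np.int64(265), 49), (np.int64(117), np.int64(265), 62), (np.int64(118), np.int64(265), 43), (np.int64(119), np.int64(265), 56), (np.int64(120), np.int64(265), 70), (np.int64(121), np.int64(265), 70), (np.int64(122), np.int64(265), 70), (np.int64(123), np.int64(265), 67), (np.int64(124), np.int64(265), 65), (np.int64(125), np.int64(265), 63), (np.int64(126), np.int64(265), 72), (np.int64(127), np.int64(265), 68), (np.int64(128), np.int64(265), 71), (np.int64(129), np.int64(265), 69), (np.int64(130), np.int64(265), 66), (np.int64(131), np.i
[... 2481 characters left out ...]
p.int64(269), 40), (np.int64(134), np.int64(269), 37), (np.int64(135), np.int64(269), 42), (np.int64(136), np.int64(269), 14), (np.int64(137), np.int64(269), 10), (np.int64(138), np.int64(269), 64), (np.int64(139), np.int64(269), 64), (np.int64(125), np.int64(270), 34), (np.int64(126), np.int64(270), 36), (np.int64(127), np.int64(270), 56), (np.int64(128), np.int64(270), 61), (np.int64(129), np.int64(270), 64), (np.int64(130), np.int64(270), 37), (np.int64(131), np.int64(270), 4), (np.int64(128), np.int64(271), 7), (np.int64(129), np.int64(271), 12), (np.int64(125), np.int64(277), 25), (np.int64(126), np.int64(277), 61), (np.int64(125), np.int64(278), 16), (np.int64(126), np.int64(278), 41)]
```

The two views disagree a little on the mark: 1.3 from above, 1.5 from the side, so the hole is at about 1.4. Turning torque was building at the end, which could be the button blocking. I'll regrip the freely standing tube and feel both ways.

Call:
play_rows(rows=[[[0, 0, 0.04], 0, 0.08], [[0, 0, 0.069], 0, 0.08], [[0, 0, 0.07], 0, 0.06], [[0, 0, 0.07], 0, 0.04], [[0, 0, 0.07], 0, 0.02], [[0, 0, 0.07], 0, 0.02], [[0, 0, 0.07], 0, 0.02]], squeeze=40)

```text
time: 25.7
ee_pos: [0.5037, 0.2288, 0.2158]
tcp_rot: [0.001, 0.158, 0.987, 0.001]
wrist_force: [-0.4, 1.0, 6.3]
finger_gap: 0.031
```

```bash
python3 st.py
```

```text
t 25.7 p [0.5037 0.2288 0.2158] yaw 2.8238 z [ 0.002  0.001 -1.   ] F [-0.4   1.    6.34] M [ 0.089  0.074 -0.04 ] gap 0.031 q7 0.39
```

Call:
play_rows(rows=[[[0, 0, 0], -0.02, 0.02], [[0, 0, 0], -0.04, 0.02], [[0, 0, 0], -0.04, 0.02]])

```text
time: 26.08
ee_pos: [0.5039, 0.2289, 0.2158]
tcp_rot: [0.001, 0.138, 0.99, 0.001]
wrist_force: [0.1, 1.5, 5.8]
finger_gap: 0.0309
```

```bash
python3 st.py
```

```text
t 26.07 p [0.5039 0.2289 0.2158] yaw 2.8638 z [ 0.002  0.001 -1.   ] F [0.06 1.48 5.76] M [ 0.246  0.065 -0.15 ] gap 0.0309 q7 0.43
```

Call:
play_rows(rows=[[[0, 0, 0], -0.02, 0.02], [[0, 0, 0], -0.04, 0.02], [[0, 0, 0], -0.04, 0.02]])

```text
time: 26.45
ee_pos: [0.5039, 0.2291, 0.2158]
tcp_rot: [0.001, 0.119, 0.993, 0.001]
wrist_force: [-0.1, 2.0, 5.9]
finger_gap: 0.0319
```

```bash
python3 st.py
```

```text
t 26.45 p [0.5039 0.2291 0.2158] yaw 2.9039 z [ 0.002  0.002 -1.   ] F [-0.11  2.01  5.87] M [ 0.421 -0.034 -0.181] gap 0.0319 q7 0.46
```

Call:
play_rows(rows=[[[0, 0, 0], 0.04, 0.02], [[0, 0, 0], 0.08, 0.02], [[0, 0, 0], 0.08, 0.02]])

```text
time: 26.82
ee_pos: [0.5038, 0.2289, 0.2158]
tcp_rot: [0.001, 0.158, 0.987, 0.001]
wrist_force: [-0.3, 1.3, 5.6]
finger_gap: 0.0313
```

```bash
python3 st.py
```

```text
t 26.82 p [0.5038 0.2289 0.2158] yaw 2.8233 z [ 0.002  0.001 -1.   ] F [-0.3   1.31  5.61] M [ 0.286  0.055 -0.124] gap 0.0313 q7 0.39
```

Call:
play_rows(rows=[[[0, 0, 0], 0.04, 0.02], [[0, 0, 0], 0.08, 0.02], [[0, 0, 0], 0.08, 0.02]])

```text
time: 27.2
ee_pos: [0.5037, 0.2289, 0.2158]
tcp_rot: [0.001, 0.198, 0.98, 0.001]
wrist_force: [-1.4, 0.1, 6.6]
finger_gap: 0.0313
```

```bash
python3 st.py
```

```text
t 27.2 p [0.5037 0.2289 0.2158] yaw 2.7434 z [ 0.002  0.001 -1.   ] F [-1.4   0.1   6.57] M [ 0.125  0.161 -0.061] gap 0.0313 q7 0.32
```

Call:
play_rows(rows=[[[0, 0, 0], 0.04, 0.02], [[0, 0, 0], 0.08, 0.02], [[0, 0, 0], 0.08, 0.02]])

```text
time: 27.58
ee_pos: [0.5037, 0.2289, 0.2158]
tcp_rot: [0.001, 0.237, 0.972, 0.001]
wrist_force: [-1.2, 0.4, 5.5]
finger_gap: 0.0312
```

```bash
python3 st.py
```

```text
t 27.57 p [0.5037 0.2289 0.2158] yaw 2.6635 z [ 0.002  0.001 -1.   ] F [-1.2   0.39  5.52] M [ 0.205  0.169 -0.061] gap 0.0312 q7 0.25
```

Call:
play_rows(rows=[[[0, 0, 0], 0.04, 0.02], [[0, 0, 0], 0.08, 0.02], [[0, 0, 0], 0.08, 0.02]])

```text
time: 27.95
ee_pos: [0.5036, 0.2289, 0.2158]
tcp_rot: [0.001, 0.275, 0.961, 0.001]
wrist_force: [-0.3, 0.7, 6.4]
finger_gap: 0.0313
```

```bash
python3 st.py
```

```text
t 27.95 p [0.5036 0.2289 0.2158] yaw 2.5835 z [ 0.002  0.001 -1.   ] F [-0.33  0.68  6.43] M [ 0.165  0.189 -0.067] gap 0.0313 q7 0.18
```

Call:
play_rows(rows=[[[0, 0, 0], 0.04, 0.02], [[0, 0, 0], 0.08, 0.02], [[0, 0, 0], 0.08, 0.02]])

```text
time: 28.32
ee_pos: [0.5036, 0.229, 0.2158]
tcp_rot: [0.001, 0.314, 0.95, 0.001]
wrist_force: [-0.5, 0.7, 6.3]
finger_gap: 0.031
```

```bash
python3 st.py
```

```text
t 28.32 p [0.5036 0.229  0.2158] yaw 2.5035 z [ 0.002  0.001 -1.   ] F [-0.51  0.7   6.29] M [ 0.259  0.239 -0.052] gap 0.031 q7 0.11
```

```bash
cat > mk.py <<'E'
from ov import *
import sys
n=sys.argv[1]
s=grab('side',n);t=grab('top',n+'t')
im=s['img'][106:118,246:272].astype(float); w=np.clip(im[...,0]-im[...,1]-6,0,None); print('side',(w*np.arange(246,272)).sum()/w.sum(),(w*np.arange(106,118)[:,None]).sum()/w.sum(),w.sum())
im=t['img'][272:295,110:150].astype(float); w=np.clip(im[...,0]-np.maximum(im[...,1],im[...,2])-15,0,None); print('top',(w*np.arange(110,150)).sum()/w.sum(),(w*np.arange(272,295)[:,None]).sum()/w.sum(),w.sum())
o=np.zeros((600,800,3),np.uint8)
b=crop(s,235,90,45,85,7,[]); o[:595,:315]=b
b=crop(t,95,245,100,65,4,[]); o[:260,320:720]=b
cv2.imwrite('pics/mk_'+n+'.png',o)
E
python3 mk.py side8
```

```text
side 258.2834645669291 111.99212598425197 127.0
top 141.35384615384615 273.2 260.0
```

View pics/mk_side8.png

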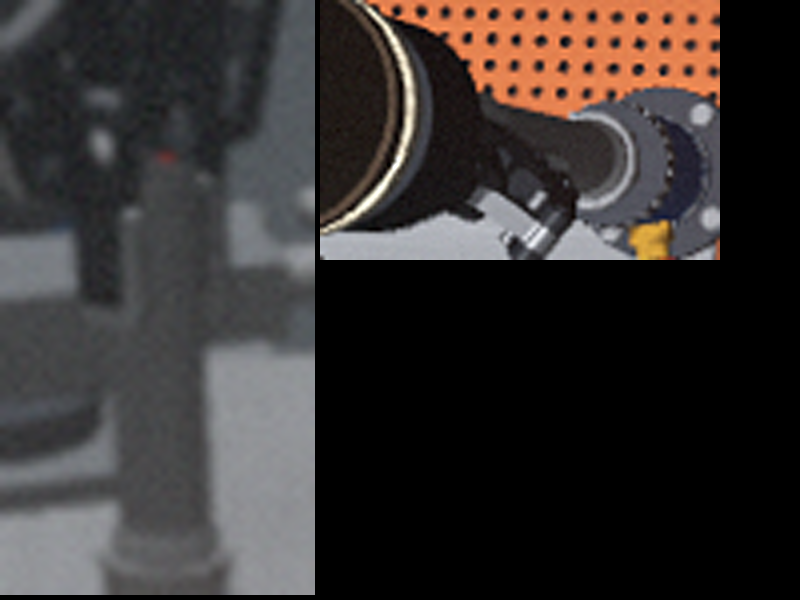

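Call:
play_rows(rows=[[[0, 0, 0], 0.03, 0.02], [[0, 0, 0], 0.06, 0.02], [[0, 0, 0], 0.06, 0.02]])

```text
time: 28.8
ee_pos: [0.5036, 0.229, 0.2158]
tcp_rot: [0.001, 0.342, 0.94, 0.001]
wrist_force: [-1.2, 1.1, 5.2]
finger_gap: 0.0313
```

```bash
python3 st.py
```

```text
t 28.8 p [0.5036 0.229  0.2158] yaw 2.4438 z [ 0.002  0.001 -1.   ] F [-1.15  1.13  5.2 ] M [ 0.266  0.302 -0.06 ] gap 0.0313 q7 0.05
```

Call:
play_rows(rows=[[[0, 0, 0], 0.03, 0.02], [[0, 0, 0], 0.06, 0.02], [[0, 0, 0], 0.06, 0.02]])

```text
time: 29.18
ee_pos: [0.5035, 0.2291, 0.2158]
tcp_rot: [0.001, 0.37, 0.929, 0.001]
wrist_force: [-0.9, 1.1, 5.3]
finger_gap: 0.0313
```

```bash
python3 st.py
```

```text
t 29.18 p [0.5035 0.2291 0.2158] yaw 2.3839 z [ 0.002  0.001 -1.   ] F [-0.87  1.14  5.26] M [0.277 0.272 0.007] gap 0.0313 q7 -0.0
```

Call:
play_rows(rows=[[[0, 0, 0], 0.03, 0.02], [[0, 0, 0], 0.06, 0.02], [[0, 0, 0], 0.06, 0.02]])

```text
time: 29.55
ee_pos: [0.5033, 0.2291, 0.2158]
tcp_rot: [0.0, 0.397, 0.918, 0.001]
wrist_force: [-1.6, 1.8, 6.7]
finger_gap: 0.0312
```

```bash
python3 st.py
```

```text
t 29.55 p [0.5033 0.2291 0.2158] yaw 2.3241 z [ 0.001  0.001 -1.   ] F [-1.64  1.8   6.66] M [0.25  0.487 0.024] gap 0.0312 q7 -0.06
```

Call:
play_rows(rows=[[[0, 0, 0], 0.03, 0.02], [[0, 0, 0], 0.06, 0.02], [[0, 0, 0], 0.06, 0.02]])

```text
time: 29.92
ee_pos: [0.5029, 0.2294, 0.2158]
tcp_rot: [0.0, 0.425, 0.905, 0.001]
wrist_force: [-3.6, 1.1, 7.2]
finger_gap: 0.0313
```

```bash
python3 st.py
```

```text
t 29.93 p [0.5029 0.2294 0.2158] yaw 2.2646 z [ 0.001  0.001 -1.   ] F [-3.62  1.15  7.2 ] M [0.372 0.772 0.072] gap 0.0313 q7 -0.11
```

Call:
play_rows(rows=[[[0, 0, 0], 0.03, 0.02], [[0, 0, 0], 0.06, 0.02], [[0, 0, 0], 0.06, 0.02]])

```text
time: 30.3
ee_pos: [0.5027, 0.2298, 0.2158]
tcp_rot: [-0.0, 0.451, 0.892, 0.001]
wrist_force: [-2.3, 3.3, 6.9]
finger_gap: 0.0316
```

```bash
python3 st.py
```

```text
t 30.3 p [0.5027 0.2298 0.2158] yaw 2.2051 z [ 0.001  0.002 -1.   ] F [-2.31  3.26  6.9 ] M [0.583 0.849 0.147] gap 0.0316 q7 -0.16
```

Call:
play_rows(rows=[[[0, 0, 0], 0.03, 0.02], [[0, 0, 0], 0.06, 0.02], [[0, 0, 0], 0.06, 0.02]])

```text
time: 30.68
ee_pos: [0.5028, 0.2303, 0.2159]
tcp_rot: [-0.0, 0.478, 0.878, 0.001]
wrist_force: [-2.1, 3.6, 5.4]
finger_gap: 0.0315
```

```bash
python3 st.py; python3 mk.py side9
```

```text
t 30.68 p [0.5028 0.2303 0.2159] yaw 2.1452 z [ 0.001  0.003 -1.   ] F [-2.14  3.64  5.39] M [0.983 0.781 0.147] gap 0.0315 q7 -0.22
side 259.1619718309859 112.09154929577464 142.0
top 145.22065063649222 272.55162659123056 707.0
```

Now Mz is +0.15, and the mark moved less than the wrist turned, so the tube may be blocked clockwise. I'll release and look again.

Call:
play_rows(rows=[[[0, 0, 0], 0, 0.05], [[0, 0, -0.001], 0, 0.07], [[0, 0, -0.03], 0, 0.08], [[0, 0, -0.07], 0, 0.08], [[0, 0, -0.09], 0, 0.08], [[0, 0, -0.09], 0, 0.08]])

```text
time: 31.52
ee_pos: [0.5039, 0.2282, 0.3059]
tcp_rot: [0.001, 0.479, 0.878, 0.001]
wrist_force: [0.3, 0.2, -0.1]
finger_gap: 0.08
```

```bash
python3 st.py; python3 mk.py side10
```

```text
t 31.52 p [0.5039 0.2282 0.3059] yaw 2.1431 z [ 0.003  0.001 -1.   ] F [ 0.3   0.17 -0.07] M [-0.02  -0.066  0.034] gap 0.08 q7 -0.16
side 258.92105263157896 112.34210526315789 38.0
top 125.62801204819277 272.9100688468158 4648.0
```

View pics/mk_side10.png

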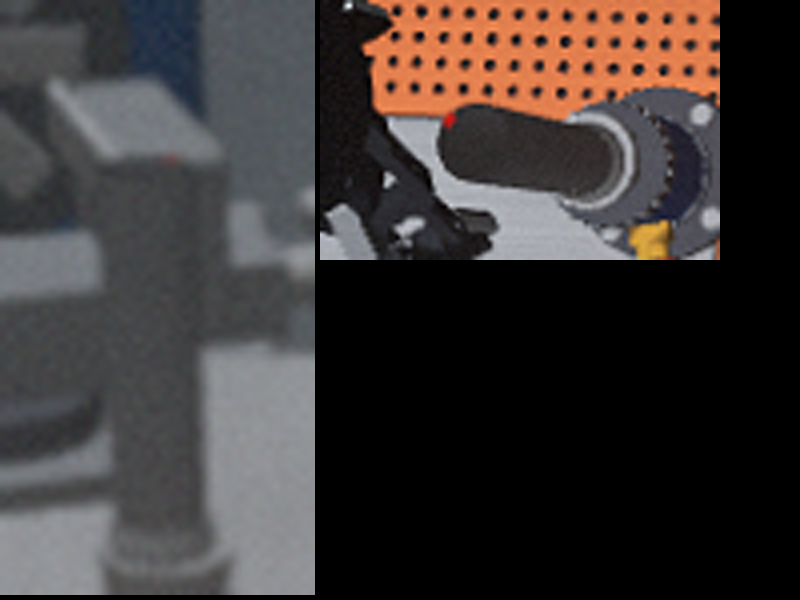

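In the clean top view the rim centre is at (134.5,280.4) and the mark at (127,274.5), so the hole is at 0.90. By the same measure it was at 1.26 at the other end.

The wrist turned 0.68 rad but the tube only 0.36, with torque rising at both ends and pull-off blocked. So the button is captured, centred at about 1.08. I'll regrip and centre it.

Call:
play_rows(rows=[[[0, 0, 0.06], 0, 0.08], [[0, 0, 0.09], 0, 0.08], [[0, 0, 0.09], 0, 0.06], [[0, 0, 0.09], 0, 0.04], [[0, 0, 0.09], 0, 0.02], [[0, 0, 0.09], 0, 0.02], [[0, 0, 0.0905], -0.06, 0.02], [[0, 0, 0.0905], -0.12, 0.02], [[0, 0, 0.0905], -0.18, 0.02], [[0, 0, 0.0905], -0.18, 0.02]], squeeze=40)

```text
time: 32.88
ee_pos: [0.5043, 0.2289, 0.2161]
tcp_rot: [0.001, 0.397, 0.918, 0.001]
wrist_force: [-0.6, -0.6, 7.6]
finger_gap: 0.0312
```

```bash
python3 st.py
```

```text
t 32.88 p [0.5043 0.2289 0.2161] yaw 2.3245 z [ 0.003  0.001 -1.   ] F [-0.62 -0.61  7.6 ] M [-0.03   0.181  0.112] gap 0.0312 q7 -0.06
```

Gentle pull test, then reseat.

Call:
play_rows(rows=[[[0, 0, -0.001], 0, 0.02], [[0, 0, -0.002], 0, 0.02], [[0, 0, -0.002], 0, 0.02]])

```text
time: 33.25
ee_pos: [0.5038, 0.2283, 0.2162]
tcp_rot: [0.0, 0.398, 0.918, 0.0]
wrist_force: [3.8, 1.7, -2.2]
finger_gap: 0.0311
```

Call:
play_rows(rows=[[[0, 0, -0.001], 0, 0.02], [[0, 0, -0.001], 0, 0.02]])

```text
time: 33.5
ee_pos: [0.5038, 0.2282, 0.217]
tcp_rot: [0.0, 0.398, 0.918, 0.0]
wrist_force: [4.8, 2.8, -5.2]
finger_gap: 0.0311
```

```bash
python3 st.py
```

```text
t 33.5 p [0.5038 0.2282 0.217 ] yaw 2.3236 z [ 0.001  0.    -1.   ] F [ 4.77  2.81 -5.16] M [ 0.504 -1.315  0.029] gap 0.0311 q7 -0.05
```

Call:
play_rows(rows=[[[0, 0, -0.001], 0, 0.02], [[0, 0, -0.001], 0, 0.02]])

```text
time: 33.75
ee_pos: [0.5038, 0.2281, 0.2179]
tcp_rot: [0.0, 0.398, 0.918, 0.0]
wrist_force: [5.1, 2.3, -4.9]
finger_gap: 0.0314
```

Call:
play_rows(rows=[[[0, 0, -0.0007], 0, 0.02], [[0, 0, -0.0007], 0, 0.02]])

```text
time: 34.0
ee_pos: [0.5037, 0.2281, 0.2183]
tcp_rot: [0.0, 0.398, 0.918, 0.0]
wrist_force: [4.8, 2.0, -7.2]
finger_gap: 0.0311
```

```bash
python3 st.py
```

```text
t 34.0 p [0.5037 0.2281 0.2183] yaw 2.3236 z [ 0.  0. -1.] F [ 4.82  1.97 -7.21] M [ 0.7   -1.481 -0.059] gap 0.0311 q7 -0.05
```

Call:
play_rows(rows=[[[0, 0, -0.0007], 0, 0.02], [[0, 0, -0.0007], 0, 0.02]])

```text
time: 34.25
ee_pos: [0.5037, 0.2281, 0.2185]
tcp_rot: [-0.0, 0.398, 0.918, 0.0]
wrist_force: [6.7, 3.4, -11.5]
finger_gap: 0.0313
```

Call:
play_rows(rows=[[[0, 0, 0.002], 0, 0.02], [[0, 0, 0.004], 0, 0.02], [[0, 0, 0.0046], 0, 0.02], [[0, 0, 0.0046], 0, 0.02]])

```text
time: 34.75
ee_pos: [0.5039, 0.2282, 0.2161]
tcp_rot: [0.001, 0.398, 0.917, 0.0]
wrist_force: [2.9, -0.2, 6.2]
finger_gap: 0.0313
```

```bash
python3 st.py
```

```text
t 34.75 p [0.5039 0.2282 0.2161] yaw 2.3235 z [ 0.002 -0.    -1.   ] F [ 2.87 -0.21  6.24] M [-0.088 -0.726  0.005] gap 0.0313 q7 -0.06
```

Pull-off is blocked again at 2.4 mm, and the tube is reseated at 0.2161. Releasing and backing off to look.

Call:
play_rows(rows=[[[0, 0, 0], 0, 0.05], [[0, 0, -0.001], 0, 0.075], [[0, 0, -0.03], 0, 0.08], [[0, 0, -0.08], 0, 0.08], [[0, 0, -0.12], 0, 0.08], [[0, 0, -0.12], 0, 0.08]])

```text
time: 35.5
ee_pos: [0.5038, 0.2292, 0.3379]
tcp_rot: [0.002, 0.398, 0.918, 0.002]
wrist_force: [-0.4, -0.2, 0.1]
finger_gap: 0.0801
```

```bash
python3 st.py .5452 -.1465 .3; python3 mk.py side11
```

```text
t 35.5 p [0.5038 0.2292 0.3379] yaw 2.324 z [ 0.004  0.002 -1.   ] F [-0.36 -0.18  0.1 ] M [ 0.008 -0.011  0.065] gap 0.0801 q7 0.02
shift in tool [-0.3024 -0.2269  0.0375]
side 258.1929824561403 112.29824561403508 57.0
top 125.06223539373413 273.26291278577474 4724.0
```

View pics/mk_side11.png

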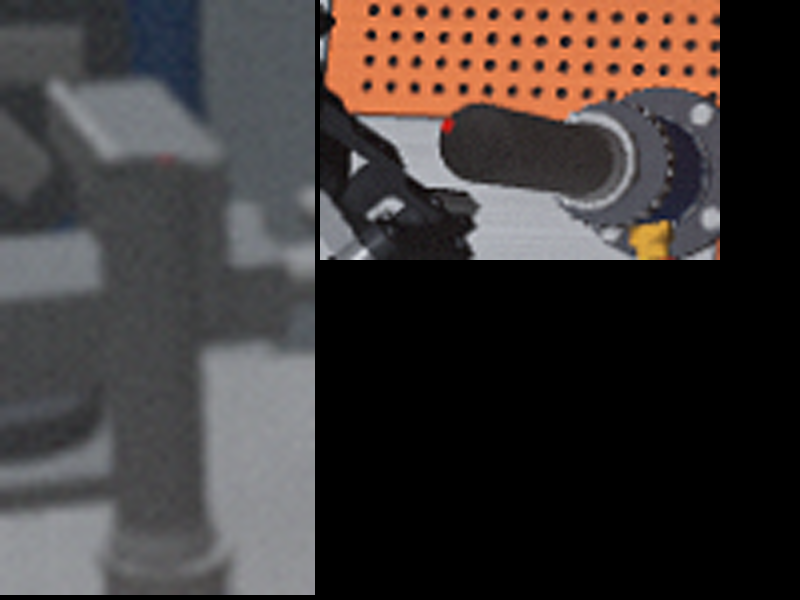

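The mark is at (126.3,276), so the hole is at 1.08, the middle of the play. Now the head.

Call:
play_rows(rows=[[[-0.043, -0.032, 0], 0, 0.08], [[-0.086, -0.064, 0], 0, 0.08], [[-0.13, -0.097, 0], 0, 0.08], [[-0.173, -0.13, 0.01], 0, 0.08], [[-0.216, -0.162, 0.04], 0, 0.08], [[-0.26, -0.195, 0.08], 0, 0.08], [[-0.302, -0.227, 0.12], 0, 0.08], [[-0.302, -0.227, 0.17], 0, 0.08], [[-0.302, -0.227, 0.21], 0, 0.08], [[-0.302, -0.227, 0.21], 0, 0.08]])

```text
time: 36.85
ee_pos: [0.5408, -0.1468, 0.1209]
tcp_rot: [-0.004, 0.397, 0.918, -0.0]
wrist_force: [0.6, 0.6, 0.6]
finger_gap: 0.08
```

```bash
python3 st.py .5452 -.1465 .039
```

```text
t 36.85 p [ 0.5408 -0.1468  0.1209] yaw 2.3241 z [-0.009  0.003 -1.   ] F [0.57 0.56 0.57] M [-0.009 -0.036 -0.034] gap 0.08 q7 0.62
shift in tool [-0.0035  0.0038  0.0819]
```

Call:
play_rows(rows=[[[0, 0, 0], 0, 0.08], [[0, 0, 0], 0, 0.08]])

```text
time: 37.1
ee_pos: [0.5452, -0.1472, 0.1268]
tcp_rot: [0.001, 0.397, 0.918, 0.0]
wrist_force: [0.1, -0.2, -0.3]
finger_gap: 0.08
```

```bash
python3 st.py .5452 -.1465 .039; python3 - <<'E'
from ov import *
t=grab('top','top12')
cv2.imwrite('pics/h12.png',crop(t,320,230,130,110,6,[]))
E
```

```text
t 37.1 p [ 0.5452 -0.1472  0.1268] yaw 2.3242 z [ 0.003 -0.001 -1.   ] F [ 0.14 -0.2  -0.34] M [-0.005  0.038  0.013] gap 0.08 q7 0.62
shift in tool [0.0008 0.0004 0.0878]
```

View pics/h12.png

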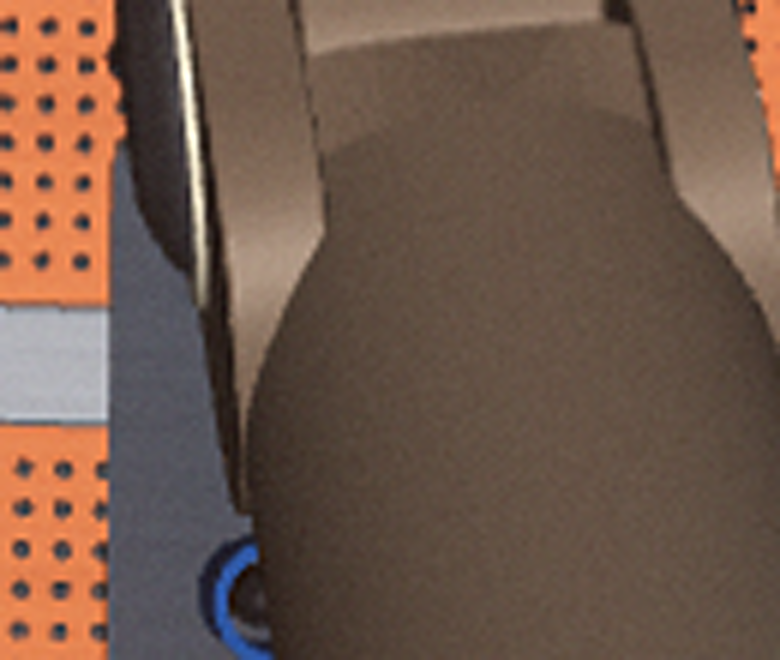

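Call:
play_rows(rows=[[[0.0007, 0.0005, 0.03], 0, 0.08], [[0.0007, 0.0005, 0.06], 0, 0.08], [[0.0007, 0.0005, 0.08], 0, 0.08], [[0.0007, 0.0005, 0.086], 0, 0.08], [[0.0007, 0.0005, 0.086], 0, 0.06], [[0.0007, 0.0005, 0.086], 0, 0.045], [[0.0007, 0.0005, 0.086], 0, 0.03], [[0.0007, 0.0005, 0.086], 0, 0.03], [[0.0007, 0.0005, 0.086], 0, 0.03]], squeeze=40)

```text
time: 38.28
ee_pos: [0.5449, -0.1466, 0.0402]
tcp_rot: [0.001, 0.398, 0.918, 0.0]
wrist_force: [-1.8, 0.7, 5.9]
finger_gap: 0.0384
```

```bash
python3 st.py
```

```text
t 38.27 p [ 0.5449 -0.1466  0.0402] yaw 2.3238 z [ 0.002 -0.001 -1.   ] F [-1.85  0.69  5.9 ] M [ 0.131  0.195 -0.057] gap 0.0384 q7 0.54
```

Call:
play_rows(rows=[[[0, 0, -0.01], 0, 0.03], [[0, 0, -0.03], 0, 0.03], [[0, 0, -0.08], 0, 0.03], [[0, 0, -0.13], 0, 0.03], [[0, 0, -0.18], 0, 0.03], [[0, 0, -0.23], 0, 0.03], [[0, 0, -0.28], 0, 0.03], [[0, 0, -0.28], 0, 0.03], [[0, 0, -0.28], 0, 0.03]])

```text
time: 39.4
ee_pos: [0.5433, -0.1465, 0.3191]
tcp_rot: [-0.0, 0.398, 0.918, -0.0]
wrist_force: [0.5, 0.1, -2.1]
finger_gap: 0.0386
```

```bash
python3 st.py .5045 .2285 .32
```

```text
t 39.4 p [ 0.5433 -0.1465  0.3191] yaw 2.3238 z [-0. -0. -1.] F [ 0.52  0.15 -2.12] M [0.015 0.021 0.056] gap 0.0386 q7 0.75
shift in tool [ 0.3002  0.2281 -0.0011]
```

Call:
play_rows(rows=[[[0.045, 0.034, 0], 0, 0.03], [[0.09, 0.068, 0], 0, 0.03], [[0.135, 0.102, 0], 0, 0.03], [[0.18, 0.136, 0], 0, 0.03], [[0.225, 0.17, 0], 0, 0.03], [[0.265, 0.2, 0], 0, 0.03], [[0.293, 0.222, 0], 0, 0.03], [[0.3, 0.228, 0], 0, 0.03], [[0.3, 0.228, 0], 0, 0.03], [[0.3, 0.228, 0], 0, 0.03]])

```text
time: 40.65
ee_pos: [0.5056, 0.2265, 0.3183]
tcp_rot: [-0.0, 0.399, 0.917, -0.001]
wrist_force: [0.4, -0.9, -1.4]
finger_gap: 0.0387
```

```bash
python3 st.py; python3 - <<'E'
from ov import *
print(onz(load('side11t'),134.5,280.4,.25))
s=grab('side','side13');t=grab('top','top13')
o=np.zeros((600,800,3),np.uint8)
b=crop(s,230,70,50,80,7,[]); o[:560,:350]=b
b=crop(t,95,250,75,50,6,[]); o[:300,350:800]=b
cv2.imwrite('pics/h13.png',o)
E
```

```text
t 40.65 p [0.5056 0.2265 0.3183] yaw 2.3218 z [-0.001 -0.001 -1.   ] F [ 0.43 -0.89 -1.41] M [-0.004 -0.021  0.015] gap 0.0387 q7 0.01
[0.50303485 0.22574087 0.25      ]
```

View pics/h13.png

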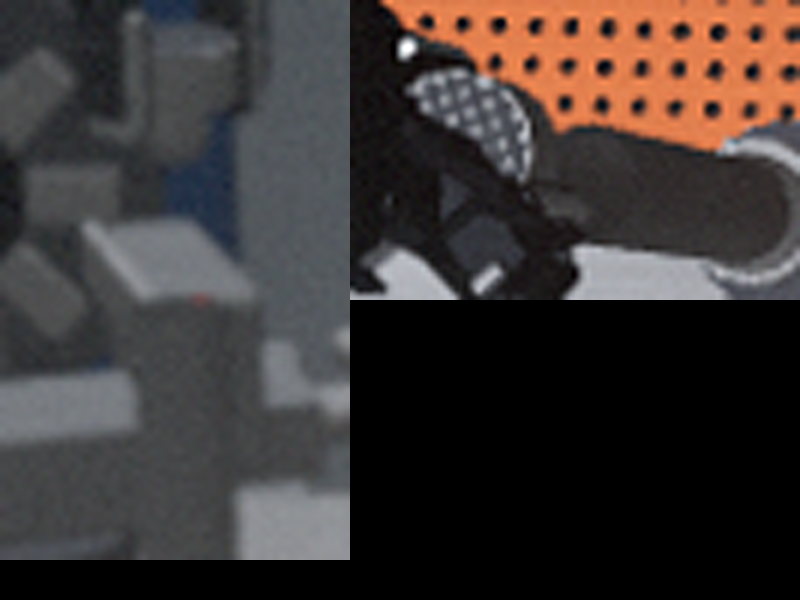

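```bash
python3 - <<'E'
from ov import *
s=load('side13');t=load('top13')
for M in((.5056,.2265),(.5035,.2265),(.5056,.2245)):
    z=.3183-.0022
    c=circ(t,M,.02,z+.018); print(M,'top disc: right',c[c[:,0].argmax()].round(1),'up',c[c[:,1].argmin()].round(1), end=' ')
    c=circ(s,M,.02,z+.018); d=circ(s,M,.011,z-.01); e=circ(s,M,.011,z-.02);print('side disc',c.min(0).round(1),c.max(0).round(1),'spig',d[:,0].min().round(1),d[:,0].max().round(1),'bottom',e[:,1].max().round(1))
o=np.zeros((600,800,3),np.uint8)
M=(.5056,.2265);G=(0,255,0)
b=crop(s,245,65,30,40,14,[]); o[:560,:420]=b
b=crop(t,100,252,36,40,10,[(circ(t,M,.02,z+.018),G)]); o[:400,430:790]=b
cv2.imwrite('pics/h14.png',o)
E
```

```text
(0.5056, 0.2265) top disc: right [124.5 273.8] up [112.3 260.3] side disc [246.   73.5] [264.8  77.6] spig 250.9 261.1 bottom 94.7
(0.5035, 0.2265) top disc: right [124.4 275.2] up [112.1 261.7] side disc [245.   73.5] [263.8  77.6] spig 249.9 260.1 bottom 94.7
(0.5056, 0.2245) top disc: right [125.9 273.8] up [113.6 260.3] side disc [246.   73.7] [264.8  77.8] spig 250.9 261.1 bottom 95.0
```

View pics/h14.png

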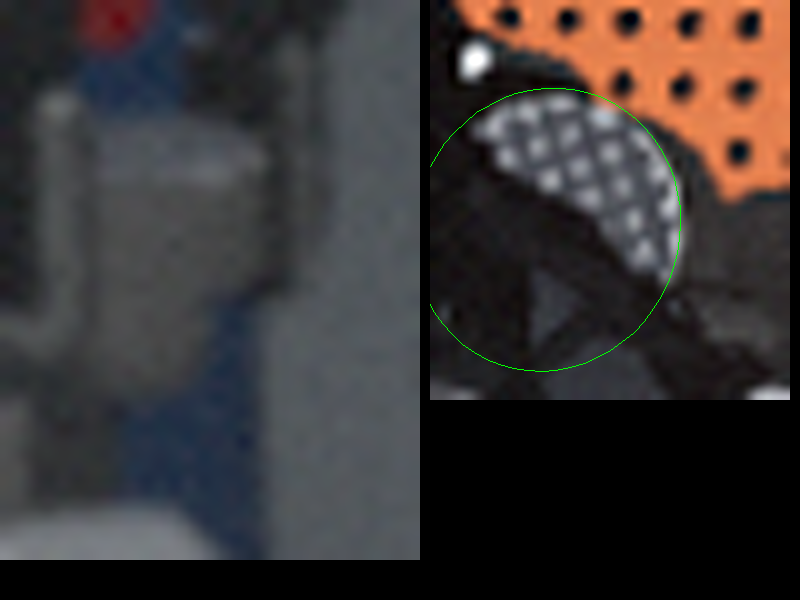

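Call:
play_rows(rows=[[[0, 0, 0], 0, 0.03], [[0, 0, 0.02], 0, 0.03], [[0, 0, 0.03], 0, 0.03], [[0, 0, 0.03], 0, 0.03], [[0, 0, 0.03], 0, 0.03]])

```text
time: 41.38
ee_pos: [0.5055, 0.2285, 0.2896]
tcp_rot: [0.0, 0.398, 0.918, 0.0]
wrist_force: [0.8, 0.3, -2.0]
finger_gap: 0.0388
```

```bash
python3 st.py .505 .2266 .2885; python3 - <<'E'
from ov import *
p=sense()['ee_pos'];M=p[:2];z=p[2]-.0022
s=grab('side','side15');t=grab('top','top15');G=(0,255,0);Y=(0,255,255)
o=np.zeros((600,800,3),np.uint8)
cv=lambda d:[(circ(d,M,.02,z+.018),G),(circ(d,M,.011,z-.018),G),(circ(d,(.503,.2257),.016,.25),Y)]
o[:560,:420]=crop(s,245,80,30,40,14,[]);
o[:400,430:790]=crop(t,105,254,36,40,10,cv(t))
cv2.imwrite('pics/h15.png',o)
d=circ(s,M,.011,z-.01);c=circ(s,M,.02,z+.018);print('pred side spig',d[:,0].min(),d[:,0].max(),'disc',c.min(0),c.max(0),'rim',circ(s,(.503,.2257),.016,.25)[:,0].min(),circ(s,(.503,.2257),.016,.25)[:,0].max())
E
```

```text
t 41.38 p [0.5055 0.2285 0.2896] yaw 2.3238 z [ 0.001  0.    -1.   ] F [ 0.77  0.26 -2.05] M [0.02  0.017 0.008] gap 0.0388 q7 -0.01
shift in tool [-0.001  -0.0016  0.0011]
pred side spig 251.49796724999788 261.5362529565244 disc [246.68959504  86.65221558] [265.20848278  91.20179664] rim 248.69748074769825 263.1383773987592
```

View pics/h15.png

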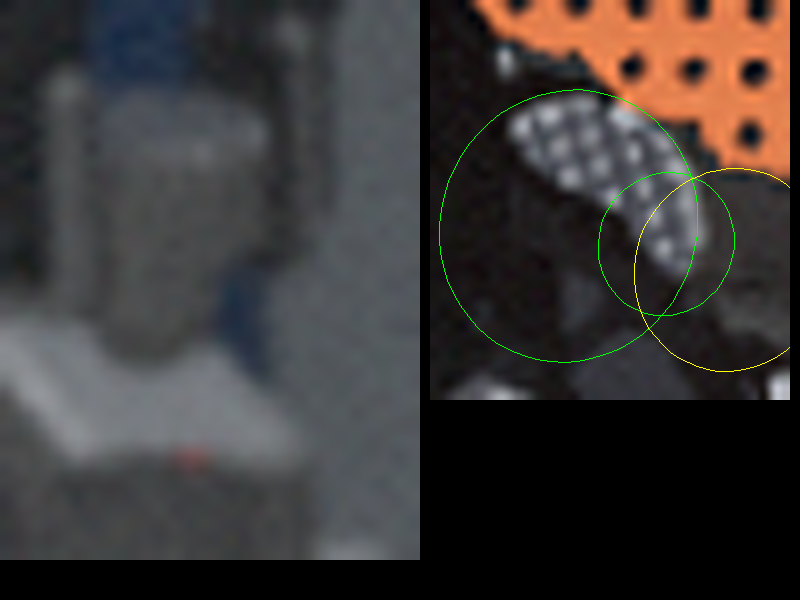

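The head is about (+0.8, +2) mm off the rim centre, which agrees with where the tube was gripped. I'll correct and lower gently.

Call:
play_rows(rows=[[[-0.001, -0.0016, 0], 0, 0.03], [[-0.001, -0.0016, 0.006], 0, 0.03], [[-0.001, -0.0016, 0.012], 0, 0.03], [[-0.001, -0.0016, 0.016], 0, 0.03], [[-0.001, -0.0016, 0.018], 0, 0.03], [[-0.001, -0.0016, 0.02], 0, 0.03], [[-0.001, -0.0016, 0.022], 0, 0.03], [[-0.001, -0.0016, 0.022], 0, 0.03]])

```text
time: 42.48
ee_pos: [0.5047, 0.2264, 0.2669]
tcp_rot: [-0.0, 0.398, 0.918, -0.0]
wrist_force: [-0.5, 0.3, -2.3]
finger_gap: 0.0388
```

```bash
python3 st.py
```

```text
t 42.48 p [0.5047 0.2264 0.2669] yaw 2.3238 z [-0. -0. -1.] F [-0.51  0.3  -2.35] M [ 0.044 -0.041 -0.033] gap 0.0388 q7 -0.02
```

Call:
play_rows(rows=[[[0, 0, 0.003], 0, 0.03], [[0, 0, 0.006], 0, 0.03], [[0, 0, 0.009], 0, 0.03], [[0, 0, 0.012], 0, 0.03], [[0, 0, 0.0135], 0, 0.03], [[0, 0, 0.0135], 0, 0.03]])

```text
time: 43.22
ee_pos: [0.5047, 0.2264, 0.2533]
tcp_rot: [-0.0, 0.398, 0.918, -0.0]
wrist_force: [-0.6, -0.3, -2.1]
finger_gap: 0.0386
```

```bash
python3 st.py
```

```text
t 43.23 p [0.5047 0.2264 0.2533] yaw 2.3238 z [-0. -0. -1.] F [-0.57 -0.29 -2.13] M [ 0.002  0.004 -0.008] gap 0.0386 q7 -0.03
```

Call:
play_rows(rows=[[[0, 0, 0.001], 0, 0.03], [[0, 0, 0.0015], 0, 0.03], [[0, 0, 0.0015], 0, 0.03]])

```text
time: 43.6
ee_pos: [0.5049, 0.2266, 0.2523]
tcp_rot: [0.0, 0.398, 0.918, 0.0]
wrist_force: [-0.8, -0.1, 0.0]
finger_gap: 0.0387
```

Call:
play_rows(rows=[[[0, 0, 0.0005], 0, 0.03], [[0, 0, 0.001], 0, 0.03], [[0, 0, 0.001], 0, 0.03]])

```text
time: 43.98
ee_pos: [0.5052, 0.2268, 0.2521]
tcp_rot: [0.001, 0.398, 0.918, 0.0]
wrist_force: [-0.7, -0.3, 7.9]
finger_gap: 0.0388
```

```bash
python3 st.py
```

```text
t 43.98 p [0.5052 0.2268 0.2521] yaw 2.3237 z [ 0.002  0.    -1.   ] F [-0.71 -0.35  7.9 ] M [-0.298  0.375  0.002] gap 0.0388 q7 -0.03
```

The disc is on the rim at 0.2521, as predicted. Easing off, opening and retreating.

Call:
play_rows(rows=[[[0, 0, -0.0008], 0, 0.03], [[0, 0, -0.0008], 0, 0.05], [[0, 0, -0.0008], 0, 0.07], [[0, 0, -0.0008], 0, 0.08], [[0, 0, -0.03], 0, 0.08], [[0, 0, -0.08], 0, 0.08], [[0, 0, -0.12], 0, 0.08], [[0, -0.06, -0.12], 0, 0.08], [[0, -0.12, -0.12], 0, 0.08], [[0, -0.12, -0.12], 0, 0.08]])

```text
time: 45.22
ee_pos: [0.4151, 0.1416, 0.3713]
tcp_rot: [0.001, 0.4, 0.917, -0.002]
wrist_force: [1.5, 0.6, 0.6]
finger_gap: 0.08
```

```bash
python3 st.py; python3 - <<'E'
from ov import *
s=grab('side','side16');t=grab('top','top16');G=(0,255,0)
o=np.zeros((600,800,3),np.uint8)
o[:595,:350]=crop(s,235,85,50,85,7,[])
o[:360,360:780]=crop(t,100,250,70,60,6,[])
cv2.imwrite('pics/h16.png',o)
E
```

```text
t 45.23 p [0.4151 0.1416 0.3713] yaw 2.3195 z [ 0.001 -0.004 -1.   ] F [1.47 0.57 0.55] M [ 0.033 -0.066  0.01 ] gap 0.08 q7 0.28
```

View pics/h16.png

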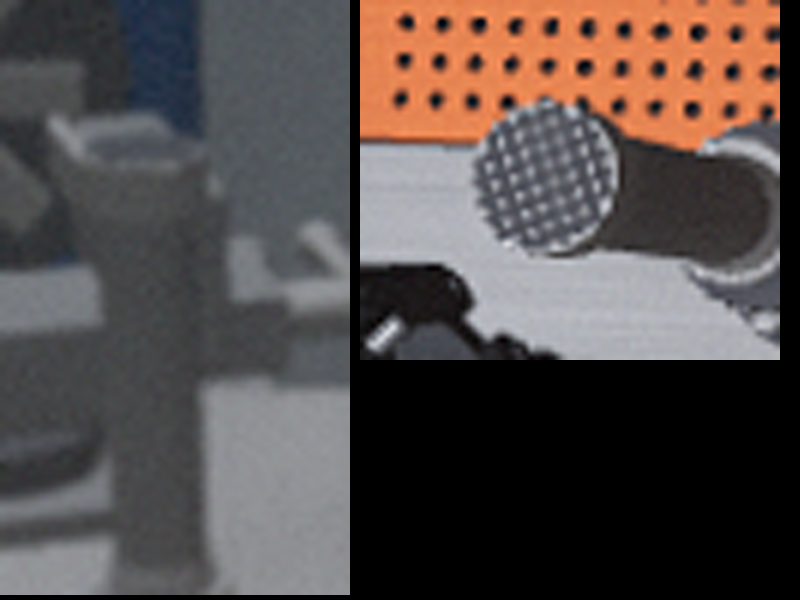

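View pics/side16.png

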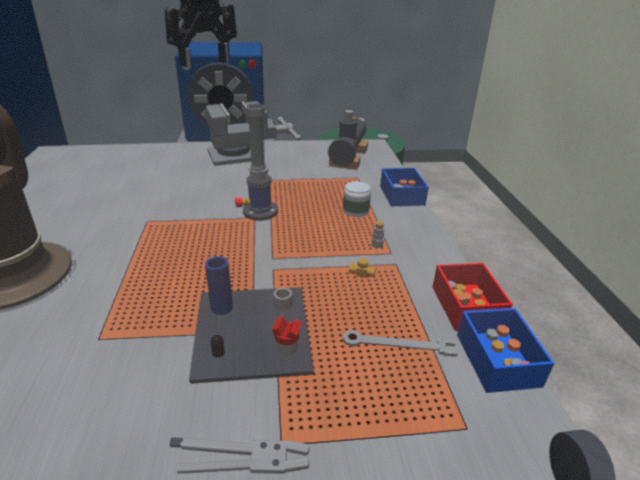

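The head sits flat on the rim, with the disc at about (130.5,279) in the top view. The tube is upright on the seat, and the other parts are where they were. Settling, then handing in.

Call:
play_rows(rows=[[[0, 0, 0], 0, 0.08], [[0, 0, 0], 0, 0.08], [[0, 0, 0], 0, 0.08]])

```text
time: 45.7
ee_pos: [0.4174, 0.145, 0.3707]
tcp_rot: [-0.001, 0.397, 0.918, 0.0]
wrist_force: [-0.0, 0.9, 0.6]
finger_gap: 0.0804
```

```bash
python3 -c "
from h import *
from ov import circ
t=load('top16')
c=circ(t,(.503,.2257),.02,.268);print(c.min(0),c.max(0),'obs',100+(475-360)/6-.5,250+98/6-.5,100+(618-360)/6-.5,250+255/6-.5)
print(job_done())"
```

```text
[117.66927886 266.66499476] [142.4396646  292.62659685] obs 118.66666666666667 265.8333333333333 142.5 292.0
the job is handed in; nothing more can be done
None
```

I fitted the grey tube on the ram's stub, turned it until the button caught in the hole, and set the serrated head in its open top. I handed the job in at about 46 s, and no verdict was reported.

- **Tube:** it rests on the ram's seat. It came down to the expected height, then stopped under a light press of about 10–15 N.
- **Button:** I judged this by feel, because it faces away from both cameras.
    - Pulling up gently was blocked twice, after about 2.4 mm of play.
    - The tube turned only about 0.36 rad while the wrist turned 0.68, with resistance at both ends. I left the hole in the middle of that play.
- **Head:** the spigot went in without side force, and the disc stopped on the rim within 0.1 mm of the predicted height. The last pictures show it flat and centred, and the other parts look unmoved.

**Doubts:**
- The side and top views disagreed by about 0.2–0.3 rad on the hole's angle, so I used the top view.
- The tube slipped in the pads against the button at about 0.2 Nm, so that part of the turning did not go into the tube.
- The measured play, in lift and in turning, was more than the hole's own clearance allows. I put that down to the loose bore and some tilt.

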